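# Fit the cup stand and rack the tasting cups

## Task

After the tasting, make up the cup stand: lower the loose deck plate over the stand's pins and knob until it lies flush, then lock it by pushing the captive screw-knob down and turning it clockwise to its stop. Only when the plate is locked, nest all the steel tasting cups upright, one inside the other, into one straight stack on the plate's round seat. Leave the bottles and the flask where they are.

Things in the scene. Friction and masses are not known exactly. Their poses are not given: they have to be found in the camera images.
- stand: The cup stand: flat grey metal block fixed to the table, 150 mm (its x) by 245 mm (its y), 34 mm high. Origin at the centre of its underside, z up. Two upright steel pins, 10 mm thick with pointed tips, rise 22 mm above its top at (x, y) = (48, -90) and (-48, 90) mm. The captive knob's axis is at (0, -72) mm.
- stand_top (a point): Centre of the stand's flat top face, 34 mm above the stand's origin, same axes. The plate's origin belongs here, with the plate's axes parallel to the stand's.
- knob_push (a joint): How far the captive screw-knob is pushed down, m: 0 = up, 0.009 = fully down. It starts between 0 and 0.003. Stiff, no spring: about 6 N moves it, and it stays where it is left. With the plate fitted its lugs stand between the two keepers until it is pushed down by over 7 mm, and only then can it be turned under them by more than about 0.15 rad.
- knob_turn (a joint): Turn of the captive screw-knob, rad, growing clockwise seen from above; 0 at the start (its bar along the stand's x, as the slot in the plate needs), 1.45 = end stop, its lugs then lie under the plate's keepers. Light friction, stays where it is left.
- knob_grip (a point): Centre of the captive knob's top face, on its axis: an upright black bar 44 mm long (this frame's x), 14 mm wide, 28 mm high (downwards from this point) on a 10 mm stem; z up. 45 to 50 mm below this point the stem carries steel lugs, 50 mm long (x) and 14 mm wide in all. It turns and sinks with the knob. With the knob fully up it is 68 mm above the stand's top.
- plate: The deck plate, loose: aluminium, 130 mm (x) by 225 mm (y), 8 mm thick, 0.55 kg, with a grip bar across its middle. Origin at the centre of its underside, z up. 13 mm square holes at (48, -90), (-48, 90) mm take the pins; a slot 56 x 20 mm (x, y) at (0, -72) mm passes the knob. Beside the slot two keepers, bridges along x rising 16 mm above the plate, 8.5 mm free below. At +y the round cup seat.
- plate_grip (a point): Centre of the top of the plate's black grip bar, 32 mm above the plate's origin, same axes. The bar is 60 mm long (x), 14 mm wide (y) and 24 mm high above the plate.
- seat (a point): Centre of the round cup seat on the plate's upper face, at (0, 62, 8) mm in the plate's frame: a ring 6 mm high, 54 mm outside and 46 mm inside diameter, in which the first cup's foot stands.
- cup1: Steel tasting cup with a heavy foot, loose, 0.12 kg, 68 mm high, upright; 3 to 5 identical ones are present (None: absent). Origin at the centre of its underside, z up. Widens from 41 mm across at the foot to 49 mm at 36 mm up; then a shoulder and a straight rim part 58 mm across (52 mm inside) up to 68 mm. Nested, its shoulder rests on the rim of the cup below, 32 mm higher than that cup.
- cup2: Steel tasting cup with a heavy foot, loose, 0.12 kg, 68 mm high, upright; 3 to 5 identical ones are present (None: absent). Origin at the centre of its underside, z up. Widens from 41 mm across at the foot to 49 mm at 36 mm up; then a shoulder and a straight rim part 58 mm across (52 mm inside) up to 68 mm. Nested, its shoulder rests on the rim of the cup below, 32 mm higher than that cup.
- cup3: Steel tasting cup with a heavy foot, loose, 0.12 kg, 68 mm high, upright; 3 to 5 identical ones are present (None: absent). Origin at the centre of its underside, z up. Widens from 41 mm across at the foot to 49 mm at 36 mm up; then a shoulder and a straight rim part 58 mm across (52 mm inside) up to 68 mm. Nested, its shoulder rests on the rim of the cup below, 32 mm higher than that cup.
- cup4: Steel tasting cup with a heavy foot, loose, 0.12 kg, 68 mm high, upright; 3 to 5 identical ones are present (None: absent). Origin at the centre of its underside, z up. Widens from 41 mm across at the foot to 49 mm at 36 mm up; then a shoulder and a straight rim part 58 mm across (52 mm inside) up to 68 mm. Nested, its shoulder rests on the rim of the cup below, 32 mm higher than that cup.
- cup5: Steel tasting cup with a heavy foot, loose, 0.12 kg, 68 mm high, upright; 3 to 5 identical ones are present (None: absent). Origin at the centre of its underside, z up. Widens from 41 mm across at the foot to 49 mm at 36 mm up; then a shoulder and a straight rim part 58 mm across (52 mm inside) up to 68 mm. Nested, its shoulder rests on the rim of the cup below, 32 mm higher than that cup.
- amber_bottle: Brown stoppered sample bottle, 68 mm across, 150 mm high; a bystander. Origin under its centre.
- clear_bottle: Clear stoppered sample bottle, 64 mm across, 140 mm high; a bystander. Origin under its centre.
- thermos: White flask, 62 mm across, 160 mm high; a bystander. Origin under its centre.

How it is judged:
By the outcome, as a careful person would: the job done as asked, in the order asked, and still so for the second after the job is handed in, with the robot touching nothing.
Of cup1, cup2, cup3, cup4, cup5 only 3 to 5 are there at a start; the rules pass over those that are not, and their reading is None.
At some moment in a run one of plate may be knocked a few centimetres aside while the robot is not near it.
Once in a run the grip may slacken for a moment while it holds something.
It also fails if it takes over 210 s, if anything falls off the work surface, if the arm or the gripper's body presses on something with over 40 N, if the wrist force passes 120 N, or if a joint passes its speed limit or range.

## Robot

A 6-joint arm with a two-finger parallel gripper is mounted at the origin on the work surface. World frame = base frame: x ahead of the robot, y to its left, z up, the work surface at z = 0. Lengths are in m, angles in rad, forces in N, time in s.
With the tool pointing down it reaches from about 0.275 to 0.725 m from the base axis. Payload 5.6 kg.
Tool frame: the origin (TCP) lies between the finger pads; the fingertips stand 25 mm ahead of it and the grasp point (between the pads) lies 6 mm ahead of it (arm.tip_extent is the distance from the TCP to the fingertips, in m); z points along the fingers, y is the line along which they close (so a half turn about z gives the same grasp; the last joint's range is limited). The gripper opens to 85 mm and grips with 20 to 120 N. Pads are 22 mm wide; open, the fingers measure 114 mm over their backs; the gripper's body (76 mm by 85 mm) begins 54 mm behind the grasp point. The pads swing forward as they close: fully open they stand 13 mm farther back than shut.
Start: joints at [1.444, 0.255, 0.108, 0, -1.424, -0.285], TCP at [0.22, 0.504, 0.256] pointing down, gripper open.
Joint ranges: [-2.95, 2.95], [-1.21, 1.97], [-1.09, 1.5], [-2.87, 1.71], [-2.94, -0.07], [-3.05, 3.05]. Speed limits (rad/s): [2.57, 2.57, 3.14, 3.14, 3.14, 3.14].

## Interface

Orientations are given as [roll, pitch, yaw] about the fixed x, y, z axes, in that order (R = Rz(yaw) Ry(pitch) Rx(roll)).
In Python, from cell import readout, eyes, workorder, arm gives the robot as it stands.
- The arm moves only by the tool send_rows, never from a script. Its arguments are lists of equal length, an entry for each row: "dp": the shift along the tool's x, y, z in m, a list of three; "turn": the turn, a rotation vector about the tool's x, y, z in rad, a list of three; "claw": the finger opening in m, from 0 to 0.0854. A call has exactly 10 rows; each row is the pose to reach, as a shift and turn from the pose commanded when the call began, along the tool's axes at that moment; what a row does not reach only later rows make up. A row lasts 1/12 s, in which the tool goes at most 41.7 mm and 7.16 degrees, less where a joint would pass 70% of its speed; a pose out of reach is approached as far as the arm can. A call with a gripper value outside its range is refused whole. The fingers move at their own pace and stop on an object; "grip_force" is the grip in N (left out, the last holds). Time passes only in rows, so rows that repeat a pose let the fingers close, or fill a call up. It gives the time, the measured TCP pose, the force, the opening and the grip force at its end, in the units of the state.
- readout.state(): the state, without advancing time (a new reading comes with each control period).
- eyes.read_camera(name): name is "side" or "top" or "wrist"; returns a dict with "frame" (480x640x3 uint8, blue, green, red), "K" (3x3 intrinsics, pixels), "cam_to_world" (4x4, takes a point from camera to world coordinates). Camera axes: x right, y down, z forward; pixel columns grow to the right and rows downward; lengths in m; the calibration is good to about 2 mm. A picture is of the moment at which its call begins. There is no depth.
- workorder.close_job(): hands the job in; it is judged then, once.
The state is a dict: "clock": time; "joints": joint angles; "qd": joint speeds; "effort": joint torques, N m; "ee_pos": TCP position; "ee_rot": TCP orientation; "force": force on the tool from outside, world axes, zero at the start; "ft_torque": the same for the moment, N m; "width": opening from 0.0 (shut) to 1.0 (fully open); "finger_force": force on a finger pad.
Only numpy, scipy, OpenCV 4.12 (cv2) and the standard library are available. Lean on these libraries where they do the work, as an engineer would, in place of code of your own. Each camera call takes 0.05 s, during which the arm holds its last target. There are 200 camera calls.

## Working session

There is one attempt and no reset: what is moved stays moved. The work goes in short steps, Python scripts to look and compute and a tool call to move; the robot and the scene stay as the last step left them, time stands still between calls to the robot, and variables do not carry over. Pictures are saved under pics/ and viewed, at most 15 in all, crops included, and the job is handed in when it is done.

Besides the shell and the picture viewer there is one more tool, called after "Call:" by a JSON object that holds its "op" and its "data". send_rows: Moves the arm, as the interface text tells. Its arguments: {"type":"object","properties":{"dp":{"type":"array","items":{"type":"array","items":{"type":"number"}}},"turn":{"type":"array","items":{"type":"array","items":{"type":"number"}}},"claw":{"type":"array","items":{"type":"number"}},"grip_force":{"type":"number"}},"required":["dp","turn","claw"]}

```bash
mkdir -p pics; ls; python3 - <<'E'
from cell import readout, eyes, arm
import cv2,numpy as np
s=readout.state();print({k:np.round(v,3) for k,v in s.items()},arm.tip_extent)
for n in("side","top","wrist"):
    d=eyes.read_camera(n);cv2.imwrite(f"pics/{n}0.png",d["frame"]);print(n,np.round(d["K"],1).tolist(),np.round(d["cam_to_world"],4).tolist())
E
```

```text
pics
{'clock': np.float64(0.0), 'joints': array([ 1.444,  0.256,  0.107, -0.   , -1.424, -0.285]), 'qd': array([-0.   ,  0.   ,  0.001, -0.001, -0.   , -0.   ]), 'effort': array([-0.0000e+00, -3.8663e+01,  2.3794e+01,  5.3650e+00, -6.0000e-03,
        0.0000e+00]), 'ee_pos': array([0.22 , 0.504, 0.255]), 'ee_rot': array([ 3.14 , -0.   , -0.412]), 'force': array([ 0.223, -0.662, -0.111]), 'ft_torque': array([-0.01 , -0.027,  0.055]), 'finger_force': np.float64(0.0), 'width': np.float64(1.003)} 0.025
side [[469.2, 0.0, 314.4], [0.0, 469.2, 239.5], [0.0, 0.0, 1.0]] [[-0.8838, -0.2515, 0.3944, 0.3008], [-0.4677, 0.4889, -0.7363, 0.5711], [-0.0077, -0.8353, -0.5498, 0.5327], [0.0, 0.0, 0.0, 1.0]]
top [[601.4, 0.0, 314.3], [0.0, 601.4, 260.8], [0.0, 0.0, 1.0]] [[-0.0686, -0.9745, 0.2137, 0.3304], [-0.9976, 0.0663, -0.018, -0.006], [0.0034, -0.2144, -0.9767, 1.3779], [0.0, 0.0, 0.0, 1.0]]
wrist [[396.7, 0.0, 317.1], [0.0, 396.7, 237.5], [0.0, 0.0, 1.0]] [[-0.4005, -0.8766, -0.2668, 0.2874], [-0.9163, 0.3835, 0.1154, 0.474], [0.0012, 0.2906, -0.9568, 0.3731], [0.0, 0.0, 0.0, 1.0]]
```

View pics/top0.png

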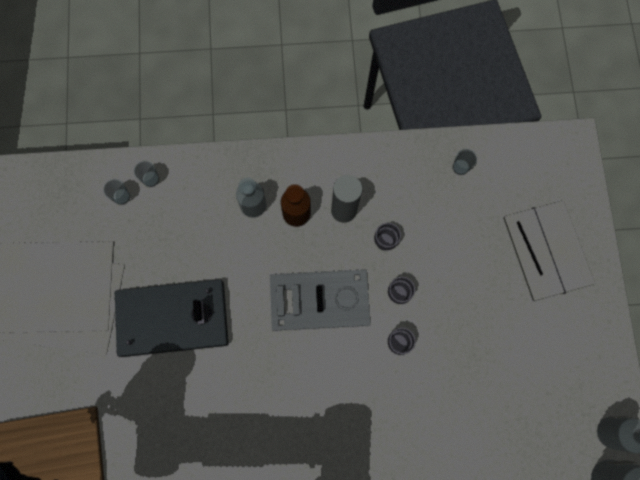

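View pics/side0.png

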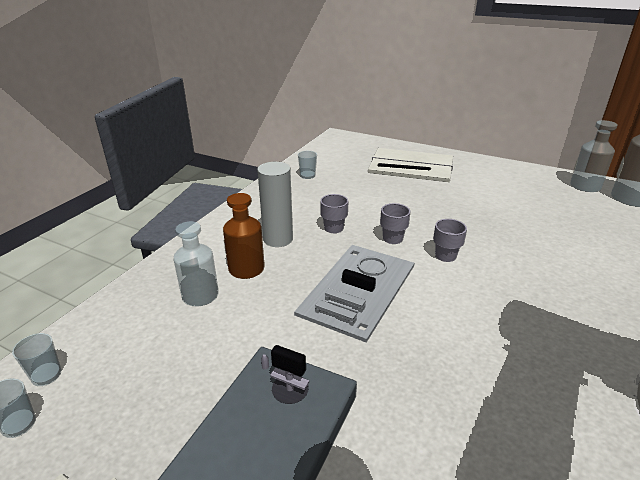

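The top view shows the stand at about (170,318) with its knob at (203,308). The plate is centred near (320,298) and turned about 180° relative to the stand. Three cups stand at (388,237), (402,290) and (402,340). The side view agrees: the plate's bar is at (358,280) and the cups at (334,212), (395,222) and (449,238).

View pics/wrist0.png

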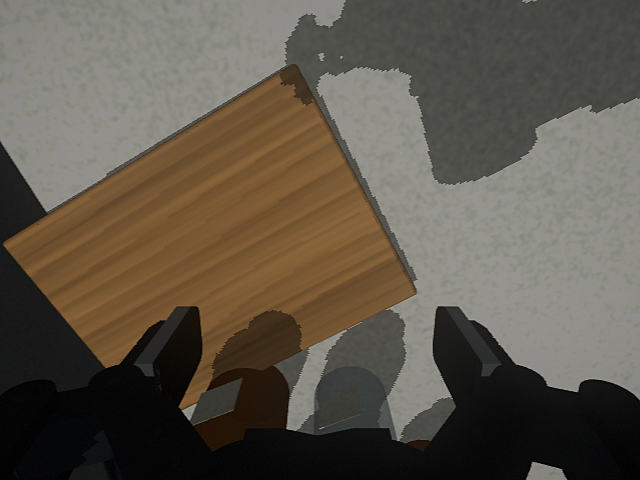

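```bash
cat > h.py <<'E'
import numpy as np,cv2
from scipy.optimize import least_squares
from scipy.spatial.transform import Rotation as R
def ray(d,uv):
    T=d["cam_to_world"];v=T[:3,:3]@np.linalg.solve(d["K"],[uv[0],uv[1],1.]);return T[:3,3],v
def atz(d,uv,z):
    o,v=ray(d,uv);return o+v*(z-o[2])/v[2]
def tri(*dv):
    A=np.zeros((3,3));b=np.zeros(3)
    for d,uv in dv:
        o,v=ray(d,uv);v=v/np.linalg.norm(v);P=np.eye(3)-np.outer(v,v);A+=P;b+=P@o
    return np.linalg.solve(A,b)
def proj(d,p):
    T=np.linalg.inv(d["cam_to_world"]);q=(T[:3,:3]@np.atleast_2d(p).T).T+T[:3,3];q=q@d["K"].T;return q[:,:2]/q[:,2:]
def save(n,d):np.savez(f"pics/{n}.npz",**d);cv2.imwrite(f"pics/{n}.png",d["frame"])
def load(n):return dict(np.load(f"pics/{n}.npz"))
def shot(cam,n):
    from cell import eyes
    d=eyes.read_camera(cam);save(n,d);return d
def fitpose(obs,x0):
    """obs: list of (d,[local pts],[pixels]); fit x,y,z,yaw of the body"""
    f=lambda q:np.concatenate([(proj(d,R.from_euler('z',q[3]).apply(L)+q[:3])-np.array(P)).ravel() for d,L,P in obs])
    s=least_squares(f,x0,x_scale=[.1,.1,.1,1],loss='soft_l1',f_scale=1.);return s.x,f(s.x)
def delta(p,yaw):
    """dp (tool axes) and turn to get TCP to p, pointing down with closing-line yaw: tool rot = [pi,0,yaw]"""
    from cell import readout
    s=readout.state();r0=R.from_euler('xyz',s["ee_rot"]);r1=R.from_euler('xyz',[np.pi,0,yaw])
    return np.round(r0.inv().apply(np.array(p)-s["ee_pos"]),4),np.round((r0.inv()*r1).as_rotvec(),4),np.round(s["joints"],2)
E
python3 - <<'E'
from h import *
t=shot("top","t1");s=shot("side","s1")
for n,a,b in(("plate_grip",(320,298),(358,275)),("cup",(402,285),(395,210))):print(n,tri((t,a),(s,b)))
print("knob",atz(t,(203,308),.1),"stand",atz(t,(170,318),.034))
c=t["frame"][215:365,110:430];cv2.imwrite("pics/t1c.png",np.clip(cv2.resize(c,None,fx=2.5,fy=2.5,interpolation=cv2.INTER_CUBIC)*1.8,0,255))
E
```

```text
plate_grip [ 0.53959232 -0.03737688  0.03002672]
cup [ 0.54581689 -0.22069226  0.06676582]
knob [0.52303847 0.21493908 0.1       ] stand [0.51547548 0.30067532 0.034     ][ WARN:0@0.782] global loadsave.cpp:1063 imwrite_ Unsupported depth image for selected encoder is fallbacked to CV_8U.
```

The wrist view shows a wooden board and no task objects. I'll move over the stand and turn the tool to yaw −π.

Call:
{"op": "send_rows", "data": {"dp": [[0.03,0.009,-0.005],[0.06,0.018,-0.01],[0.092,0.027,-0.015],[0.123,0.036,-0.02],[0.154,0.045,-0.025],[0.185,0.054,-0.03],[0.215,0.063,-0.035],[0.246,0.072,-0.04],[0.276,0.081,-0.045],[0.306,0.089,-0.045]], "turn": [[0,0,0.12],[0,0,0.24],[0,0,0.36],[0,0,0.48],[0,0,0.6],[0,0,0.72],[0,0,0.84],[0,0,0.96],[0,0,1.08],[0,0,1.2]], "claw": [0.085,0.085,0.085,0.085,0.085,0.085,0.085,0.085,0.085,0.085]}}

```text
clock: 1.08
ee_pos: [0.4662, 0.2988, 0.3025]
ee_rot: [-3.14, 0.001, -1.618]
force: [-0.4, 0.8, -0.1]
width: 0.995
finger_force: 0.0
```

Call:
{"op": "send_rows", "data": {"dp": [[0,0,0],[0,0,0],[0,0,0],[0,0,0],[0,0,0],[0,0,0],[0,0,0],[0,0,0],[0,0,0],[0,0,0]], "turn": [[0,0,0.12],[0,0,0.24],[0,0,0.36],[0,0,0.48],[0,0,0.6],[0,0,0.72],[0,0,0.84],[0,0,0.96],[0,0,1.08],[0,0,1.2]], "claw": [0.085,0.085,0.085,0.085,0.085,0.085,0.085,0.085,0.085,0.085]}}

```text
clock: 1.92
ee_pos: [0.4648, 0.3, 0.3011]
ee_rot: [-3.141, -0.0, -2.818]
force: [-0.2, 0.6, -0.5]
width: 0.999
finger_force: 0.0
```

Call:
{"op": "send_rows", "data": {"dp": [[0,0,0],[0,0,0],[0,0,0],[0,0,0],[0,0,0],[0,0,0],[0,0,0],[0,0,0],[0,0,0],[0,0,0]], "turn": [[0,0,0.12],[0,0,0.24],[0,0,0.33],[0,0,0.33],[0,0,0.33],[0,0,0.33],[0,0,0.33],[0,0,0.33],[0,0,0.33],[0,0,0.33]], "claw": [0.085,0.085,0.085,0.085,0.085,0.085,0.085,0.085,0.085,0.085]}}

```text
clock: 2.75
ee_pos: [0.4649, 0.3, 0.3013]
ee_rot: [-3.142, -0.0, -3.141]
force: [0.5, -1.4, -0.0]
width: 1.0
finger_force: 0.0
```

```bash
python3 - <<'E'
from h import *
from cell import readout
d=shot("wrist","w_stand");s=readout.state();print(s["ee_pos"],s["ee_rot"],s["joints"],s["clock"])
E
```

```text
[0.4649043  0.29997952 0.30128069] [ 3.14158219e+00 -3.39621968e-05 -3.14141980e+00] [ 8.55824088e-01  2.53823498e-01  2.19308779e-01 -3.25202012e-05
 -1.53629598e+00 -2.42644644e+00] 2.8
```

Call:
{"op": "send_rows", "data": {"dp": [[0,-0.034,0],[-0.005,-0.068,0],[-0.008,-0.102,0],[-0.01,-0.136,0],[-0.012,-0.17,0],[-0.015,-0.204,0],[-0.018,-0.238,0],[-0.02,-0.272,0],[-0.023,-0.306,0],[-0.025,-0.34,0]], "turn": [[0,0,0],[0,0,0],[0,0,0],[0,0,0],[0,0,0],[0,0,0],[0,0,0],[0,0,0],[0,0,0],[0,0,0]], "claw": [0.085,0.085,0.085,0.085,0.085,0.085,0.085,0.085,0.085,0.085]}}

```text
clock: 3.63
ee_pos: [0.4897, -0.0416, 0.3015]
ee_rot: [3.142, 0.001, -3.141]
force: [0.2, 1.1, -0.3]
width: 0.995
finger_force: 0.0
```

Call:
{"op": "send_rows", "data": {"dp": [[0,0,0],[0,0,0],[0,0,0],[0,0,0],[0,0,0],[0,0,0],[0,0,0],[0,0,0],[0,0,0],[0,0,0]], "turn": [[0,0,0],[0,0,0],[0,0,0],[0,0,0],[0,0,0],[0,0,0],[0,0,0],[0,0,0],[0,0,0],[0,0,0]], "claw": [0.085,0.085,0.085,0.085,0.085,0.085,0.085,0.085,0.085,0.085]}}

```text
clock: 4.47
ee_pos: [0.4898, -0.0399, 0.3013]
ee_rot: [-3.142, 0.0, -3.141]
force: [0.3, 1.0, 0.0]
width: 0.992
finger_force: 0.0
```

```bash
python3 - <<'E'
from h import *
from cell import readout
d=shot("wrist","w_plate");s=readout.state();print(s["ee_pos"],s["ee_rot"],s["joints"],s["clock"])
a=load("w_stand")["frame"]
E
```

```text
[ 0.48984227 -0.0399174   0.30126058] [ 3.14155757e+00 -4.76848641e-05  3.14150634e+00] [ 2.38230546e-01  1.28375183e-01  6.28400196e-02 -4.54426906e-05
 -1.50529922e+00 -1.80911021e+00] 4.5167
```

View pics/w_stand.png

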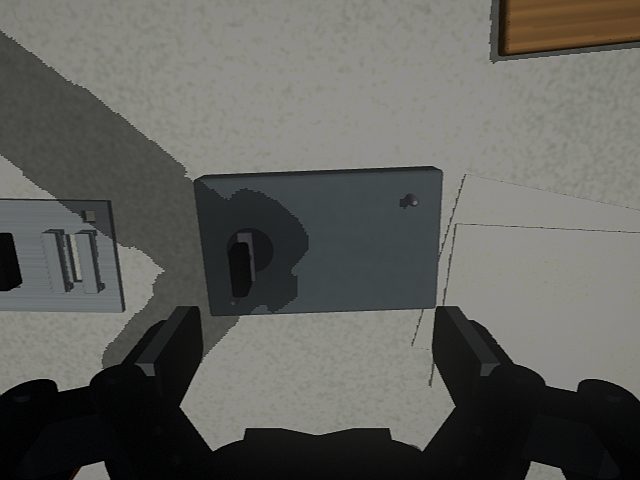

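View pics/w_plate.png

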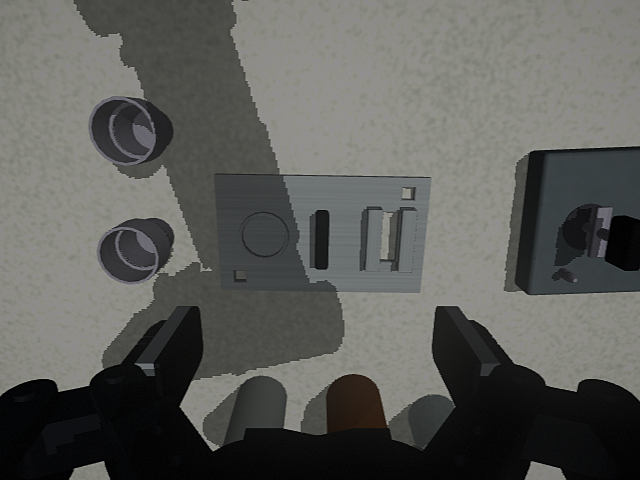

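The wrist views show:
- **Stand:** its corners are near (200,180), (438,170), (435,306) and (213,315). The knob top is near (240,265) and a pin tip is at (412,198).
- **Plate:** its corners are (216,175), (431,178), (420,292) and (218,290). The holes are at (408,193) and (240,275), the seat at (265,234) and the bar at (322,240).

I'll zoom in on both to refine these.

```bash
python3 - <<'E'
from h import *
f=lambda n,x0,x1,y0,y1,s,g:np.clip(cv2.resize(load(n)["frame"][y0:y1,x0:x1],None,fx=s,fy=s,interpolation=cv2.INTER_CUBIC).astype(float)*g,0,255).astype(np.uint8)
cv2.imwrite("pics/zs.png",f("w_stand",190,450,160,325,3,2.2))
cv2.imwrite("pics/zp.png",f("w_plate",206,446,166,301,3.3,1.6))
E
```

```text
(no output)
```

View pics/zs.png

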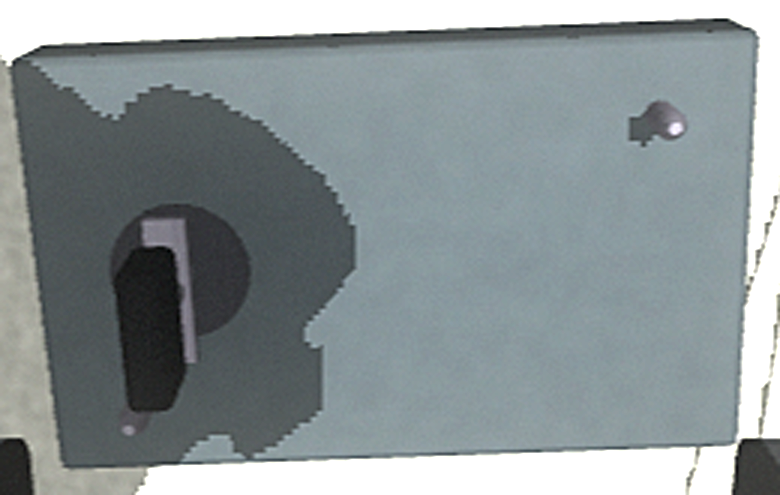

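View pics/zp.png

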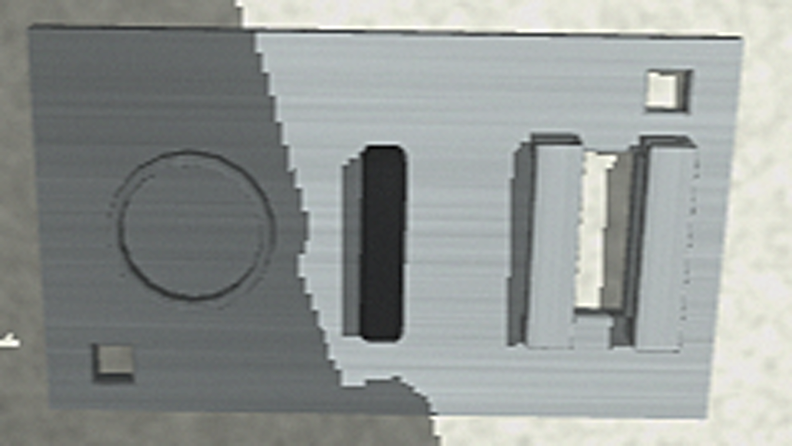

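```bash
cat >> h.py <<'E'
def un(P,x0,y0,s):return (np.array(P,float)+.5)/s-.5+[x0,y0]
E
python3 - <<'E'
from h import *
ws=load("w_stand");wp=load("w_plate");t=load("t1");s=load("s1")
L=np.array([(-75,-122.5,0),(-75,122.5,0),(75,122.5,0),(75,-122.5,0),(-48,90,22),(48,-90,22)])/1000
P=un([(15,64),(755,34),(735,444),(65,467),(676,127),(128,430)],190,160,3)
q,r=fitpose([(ws,L,P)],[.515,.3,.034,0]);print("stand_top",q,r.round(1).tolist())
for w in(t,):print("knob top view",proj(w,R.from_euler('z',q[3]).apply([0,-.072,.068])+q[:3]),proj(w,q[:3]))
print(proj(ws,R.from_euler('z',q[3]).apply(np.array([[22,-79,68],[22,-65,68],[-22,-79,68],[-22,-65,68]])/1e3)+q[:3])*3-[570-1,480-1])
L=np.array([(65,112.5,8),(65,-112.5,8),(-65,-112.5,8),(-65,112.5,8),(48,-90,8),(-48,90,8),(0,62,12)])/1000
P=un([(30,30),(741,40),(706,418),(51,408),(669,92),(112.5,363),(195,226)],206,166,3.3)
q,r=fitpose([(wp,L,P)],[.54,-.04,.0,3.14]);print("plate",q,r.round(1).tolist())
g=R.from_euler('z',q[3]).apply([0,0,.032])+q[:3];print("grip",g,proj(t,g),proj(s,g),proj(wp,g))
for P in [((131,128),(134,250))]:
  pass
E
```

```text
stand_top [0.5206182  0.30324318 0.02614861 0.03987681] [-0.8, -0.7, 0.4, -0.6, -0.0, 0.5, 0.3, 0.9, -2.0, 1.3, 2.3, -1.2]
knob top view [[195.84721047 308.68357935]] [[169.62372422 316.23054995]]
[[132.32659027 414.71437259]
 [179.01027623 413.0090361 ]
 [116.92382959 275.61822315]
 [165.34546556 273.78516624]]
plate [ 5.39155066e-01 -3.49767064e-02 -2.46649506e-03  3.12468705e+00] [-0.2, -0.6, 0.7, 0.0, -0.2, -0.2, 0.2, -0.2, -0.5, 0.0, 0.8, -0.1, -0.6, 1.8]
grip [ 0.53915507 -0.03497671  0.0295335 ] [[318.77089529 297.76292338]] [[358.3829292  276.22121994]] [[321.87347298 242.53262095]]
```

Plate yaw is 3.125 and the bar is at (0.539, −0.035). If I view and pick at yaw 0, then place at yaw −π, the camera offset cancels, because the stand was seen at yaw −π. I'll turn to yaw 0 over the plate.

Call:
{"op": "send_rows", "data": {"dp": [[-0.01,0,0],[-0.02,0,0],[-0.03,0,0],[-0.04,0,0],[-0.05,0,0],[-0.06,0,0],[-0.07,0,0],[-0.08,0,0],[-0.09,0,0],[-0.1,0,0]], "turn": [[0,0,-0.12],[0,0,-0.24],[0,0,-0.36],[0,0,-0.48],[0,0,-0.6],[0,0,-0.72],[0,0,-0.84],[0,0,-0.96],[0,0,-1.08],[0,0,-1.2]], "claw": [0.085,0.085,0.085,0.085,0.085,0.085,0.085,0.085,0.085,0.085]}}

```text
clock: 5.35
ee_pos: [0.5904, -0.0401, 0.3011]
ee_rot: [3.141, -0.0, -1.936]
force: [0.8, -0.2, 0.3]
width: 0.997
finger_force: 0.0
```

Call:
{"op": "send_rows", "data": {"dp": [[0,0,0],[0,0,0],[0,0,0],[0,0,0],[0,0,0],[0,0,0],[0,0,0],[0,0,0],[0,0,0],[0,0,0]], "turn": [[0,0,-0.12],[0,0,-0.24],[0,0,-0.36],[0,0,-0.48],[0,0,-0.6],[0,0,-0.72],[0,0,-0.84],[0,0,-0.96],[0,0,-1.08],[0,0,-1.2]], "claw": [0.085,0.085,0.085,0.085,0.085,0.085,0.085,0.085,0.085,0.085]}}

```text
clock: 6.18
ee_pos: [0.5899, -0.0401, 0.3012]
ee_rot: [3.141, 0.0, -0.736]
force: [0.2, 0.5, -0.2]
width: 0.992
finger_force: 0.0
```

Call:
{"op": "send_rows", "data": {"dp": [[0,0,0],[0,0,0],[0,0,0],[0,0,0],[0,0,0],[0,0,0],[0,0,0],[0,0,0],[0,0,0],[0,0,0]], "turn": [[0,0,-0.12],[0,0,-0.24],[0,0,-0.36],[0,0,-0.48],[0,0,-0.6],[0,0,-0.7],[0,0,-0.74],[0,0,-0.74],[0,0,-0.74],[0,0,-0.74]], "claw": [0.085,0.085,0.085,0.085,0.085,0.085,0.085,0.085,0.085,0.085]}}

```text
clock: 7.02
ee_pos: [0.5899, -0.0401, 0.3012]
ee_rot: [3.142, 0.0, -0.003]
force: [-0.1, -0.1, -0.1]
width: 0.995
finger_force: 0.0
```

```bash
python3 - <<'E'
from h import *
from cell import readout
d=shot("wrist","w_plate2");s=readout.state();print(s["ee_pos"],s["ee_rot"],s["joints"],s["clock"])
f=cv2.convertScaleAbs(d["frame"][130:400,80:560],alpha=1.6)
cv2.imwrite("pics/zp2.png",cv2.resize(f,None,fx=5/3,fy=5/3,interpolation=cv2.INTER_CUBIC))
E
```

```text
[ 0.58985264 -0.04006287  0.30124977] [ 3.14155199e+00  5.47646849e-05 -3.00090173e-03] [ 1.96423418e-01  3.32413347e-01  3.27297742e-01  2.90127290e-05
 -1.56574246e+00  1.37137186e+00] 7.0667
```

View pics/zp2.png

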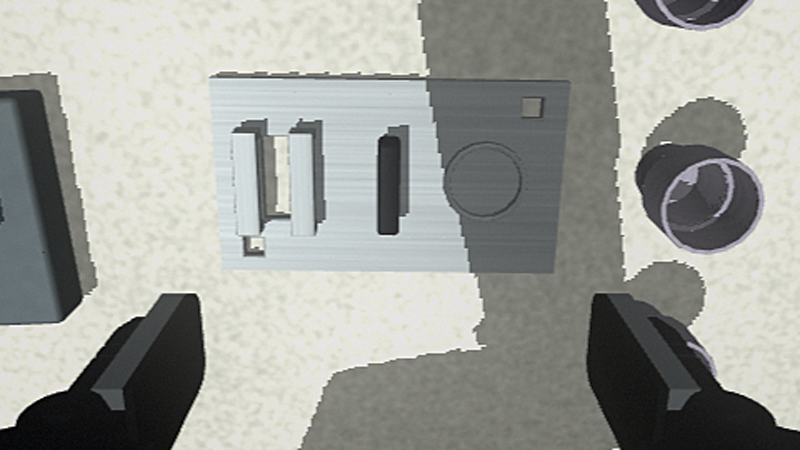

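The picture shows the plate corners at (211,78), (570,82), (553,272) and (223,270) in the crop, and the holes at (532,107) and (254,246).

```bash
python3 - <<'E'
from h import *
ws=load("w_stand");wp=load("w_plate2")
L=np.array([(-65,-112.5,8),(-65,112.5,8),(65,112.5,8),(65,-112.5,8),(-48,90,8),(48,-90,8),(0,62,12)])/1000
P=un([(211,78),(570,82),(553,272),(223,270),(532.5,107.5),(254.5,246),(483,180)],80,130,5/3)
q,r=fitpose([(wp,L,P)],[.54,-.04,.0,3.14]);print("plate",q,r.round(1).tolist())
L=np.array([(-75,-122.5,0),(-75,122.5,0),(75,122.5,0),(75,-122.5,0),(-48,90,22),(48,-90,22)])/1000
P=un([(15,64),(755,34),(735,444),(65,467),(676,127),(128,430)],190,160,3)
for z in(.030,.032,.034):
  f=lambda a:(proj(ws,R.from_euler('z',a[2]).apply(L)+[a[0],a[1],z])-P).ravel()
  a=least_squares(f,[.52,.3,0]);print(z,a.x,a.fun.round(1).tolist())
  f=lambda a:(proj(ws,R.from_euler('z',a[2]).apply(L[4:])+[a[0],a[1],z])-P[4:]).ravel()
  a=least_squares(f,[.52,.3,0]);print('pins',z,a.x,a.fun.round(1).tolist())
# rectified stand-top corner detail
print(delta([q[0],q[1],.10],q[3]-np.pi))
E
```

```text
plate [ 5.38075278e-01 -3.57381921e-02 -2.77466443e-03  3.12798767e+00] [-0.8, -0.1, -0.2, -0.3, 0.1, -0.1, 0.2, -0.7, -0.4, 0.3, 0.3, -0.0, 1.0, 1.1]
0.03 [0.51948286 0.30315389 0.03930061] [-2.1, -1.3, 1.7, -1.2, 1.0, 1.3, -0.8, 1.6, -1.0, 1.0, 1.4, -0.6]
pins 0.03 [0.51912035 0.30302794 0.03970432] [-1.1, 0.6, 1.2, -0.9]
0.032 [0.51892395 0.30311429 0.03938513] [-2.8, -1.6, 2.3, -1.5, 1.5, 1.6, -1.3, 2.0, -0.5, 0.9, 0.9, -0.2]
pins 0.032 [0.51849732 0.30295491 0.04000145] [-0.7, 0.4, 0.7, -0.5]
0.034 [0.51836608 0.30307451 0.03947129] [-3.5, -1.8, 3.0, -1.8, 2.1, 2.0, -1.9, 2.5, -0.0, 0.7, 0.4, 0.2]
pins 0.034 [0.5178751  0.30288146 0.04030329] [-0.2, 0.1, 0.3, -0.2]
(array([-0.0518, -0.0042,  0.2013]), array([0.    , 0.0001, 0.0106]), array([ 0.2 ,  0.33,  0.33,  0.  , -1.57,  1.37]))
```

Call:
{"op": "send_rows", "data": {"dp": [[-0.008,-0.0007,0.01],[-0.016,-0.0014,0.03],[-0.024,-0.002,0.055],[-0.032,-0.0026,0.08],[-0.04,-0.0033,0.105],[-0.047,-0.004,0.13],[-0.0518,-0.0042,0.155],[-0.0518,-0.0042,0.175],[-0.0518,-0.0042,0.19],[-0.0518,-0.0042,0.2013]], "turn": [[0,0,0.0106],[0,0,0.0106],[0,0,0.0106],[0,0,0.0106],[0,0,0.0106],[0,0,0.0106],[0,0,0.0106],[0,0,0.0106],[0,0,0.0106],[0,0,0.0106]], "claw": [0.035,0.035,0.035,0.035,0.035,0.035,0.035,0.035,0.035,0.035]}}

```text
clock: 7.9
ee_pos: [0.5372, -0.0358, 0.0984]
ee_rot: [3.141, 0.002, -0.013]
force: [0.6, 0.3, 0.3]
width: 0.405
finger_force: 0.0
```

```bash
python3 - <<'E'
from h import *
from cell import readout
s=readout.state();print(s["ee_pos"],s["ee_rot"],s["width"])
d=shot("wrist","w3");f=cv2.convertScaleAbs(d["frame"],alpha=1.5)
e=shot("side","s3")["frame"][150:390,250:490]
cv2.imwrite("pics/c3.png",np.hstack([cv2.resize(f,(480,360)),cv2.resize(e,(320,320))[:320].copy() if 0 else cv2.resize(e,(320,360))]))
E
```

```text
[ 0.53722231 -0.03582566  0.09844238] [ 3.14133716e+00  1.87864768e-03 -1.33308221e-02] 0.405362802567326
```

View pics/c3.png

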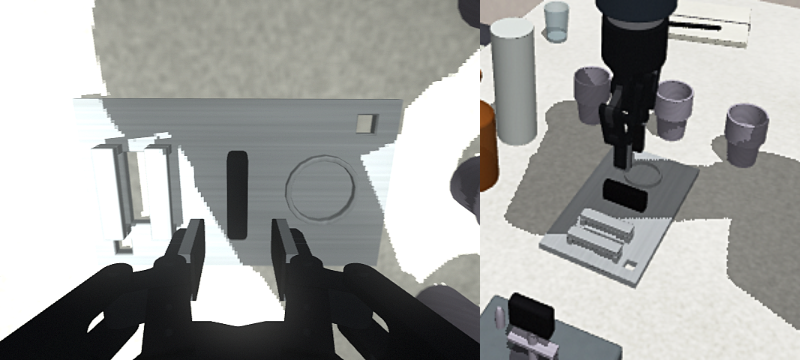

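The bar lies centred between the fingers, with room on both sides. Next I descend and grip.

Call:
{"op": "send_rows", "data": {"dp": [[0,0,0.015],[0,0,0.03],[0,0,0.042],[0,0,0.05],[0,0,0.055],[0,0,0.06],[0,0,0.06],[0,0,0.06],[0,0,0.06],[0,0,0.06]], "turn": [[0,0,0],[0,0,0],[0,0,0],[0,0,0],[0,0,0],[0,0,0],[0,0,0],[0,0,0],[0,0,0],[0,0,0]], "claw": [0.035,0.035,0.035,0.035,0.035,0.035,0.035,0.03,0.025,0.02], "grip_force": 60}}

```text
clock: 8.83
ee_pos: [0.5385, -0.0357, 0.0406]
ee_rot: [-3.141, -0.001, -0.012]
force: [0.9, 0.7, 1.4]
width: 0.233
finger_force: 0.0
```

Call:
{"op": "send_rows", "data": {"dp": [[0,0,0],[0,0,0],[0,0,0],[0,0,0],[0,0,0],[0,0,0],[0,0,0],[0,0,0],[0,0,0],[0,0,0]], "turn": [[0,0,0],[0,0,0],[0,0,0],[0,0,0],[0,0,0],[0,0,0],[0,0,0],[0,0,0],[0,0,0],[0,0,0]], "claw": [0.01,0.005,0.005,0.005,0.005,0.005,0.005,0.005,0.005,0.005], "grip_force": 60}}

```text
clock: 9.67
ee_pos: [0.5385, -0.0355, 0.0407]
ee_rot: [-3.141, -0.001, -0.012]
force: [-2.2, 2.4, 5.8]
width: 0.148
finger_force: 60.7
```

Call:
{"op": "send_rows", "data": {"dp": [[0,0,-0.004],[0,0,-0.012],[0,0,-0.028],[0,0,-0.055],[0,0,-0.085],[0,0,-0.115],[0,0,-0.145],[0,0,-0.175],[0,0,-0.198],[0,0,-0.21]], "turn": [[0,0,0],[0,0,0],[0,0,0],[0,0,0],[0,0,0],[0,0,0],[0,0,0],[0,0,0],[0,0,0],[0,0,0]], "claw": [0.005,0.005,0.005,0.005,0.005,0.005,0.005,0.005,0.005,0.005], "grip_force": 80}}

```text
clock: 10.5
ee_pos: [0.5383, -0.036, 0.2531]
ee_rot: [-3.141, -0.003, -0.012]
force: [1.5, 0.2, -5.5]
width: 0.144
finger_force: 78.6
```

Call:
{"op": "send_rows", "data": {"dp": [[-0.001,-0.012,0],[-0.003,-0.034,0],[-0.005,-0.065,0],[-0.007,-0.1,0],[-0.01,-0.135,0],[-0.012,-0.17,0],[-0.014,-0.205,0],[-0.016,-0.235,0],[-0.018,-0.265,0],[-0.02,-0.29,0]], "turn": [[0,0,0.05],[0,0,0.13],[0,0,0.23],[0,0,0.34],[0,0,0.45],[0,0,0.56],[0,0,0.67],[0,0,0.78],[0,0,0.89],[0,0,1.0]], "claw": [0.005,0.005,0.005,0.005,0.005,0.005,0.005,0.005,0.005,0.005]}}

```text
clock: 11.33
ee_pos: [0.5204, 0.2562, 0.2488]
ee_rot: [3.139, 0.001, -1.017]
force: [-0.3, 0.1, -4.9]
width: 0.144
finger_force: 51.6
```

```bash
python3 - <<'E'
from h import *
from cell import readout
s=readout.state();print(s["ee_pos"],s["ee_rot"],s["width"],s["finger_force"],s["clock"])
print(delta([.5186,.3030,.25],.040-3.088+.0136*0-.012-.0016-.04))
E
```

```text
[0.52037629 0.25619708 0.2487539 ] [ 3.13850873e+00  6.66204311e-04 -1.01714399e+00] 0.14350297318220245 51.580084562301636 11.3333
(array([-0.0407, -0.0231, -0.0013]), array([ 0.0026, -0.0028,  2.0845]), array([ 0.73,  0.32,  0.18, -0.  , -1.43, -0.17]))
```

Call:
{"op": "send_rows", "data": {"dp": [[-0.004,-0.003,0],[-0.009,-0.005,0],[-0.014,-0.008,0],[-0.019,-0.011,0],[-0.024,-0.014,0],[-0.029,-0.017,0],[-0.033,-0.019,0],[-0.037,-0.021,0],[-0.04,-0.023,0],[-0.0407,-0.0231,0]], "turn": [[0,0,0.1],[0,0,0.21],[0,0,0.32],[0,0,0.43],[0,0,0.54],[0,0,0.65],[0,0,0.76],[0,0,0.87],[0,0,0.98],[0,0,1.09]], "claw": [0.005,0.005,0.005,0.005,0.005,0.005,0.005,0.005,0.005,0.005], "grip_force": 100}}

```text
clock: 12.17
ee_pos: [0.5188, 0.3013, 0.2486]
ee_rot: [3.14, -0.003, -2.108]
force: [-1.3, -0.3, -5.8]
width: 0.131
finger_force: 102.0
```

Call:
{"op": "send_rows", "data": {"dp": [[0,0,0],[0,0,0],[0,0,0],[0,0,0],[0,0,0],[0,0,0],[0,0,0],[0,0,0],[0,0,0],[0,0,0]], "turn": [[0,0,0.11],[0,0,0.22],[0,0,0.33],[0,0,0.44],[0,0,0.55],[0,0,0.66],[0,0,0.77],[0,0,0.87],[0,0,0.95],[0,0,0.99]], "claw": [0.005,0.005,0.005,0.005,0.005,0.005,0.005,0.005,0.005,0.005]}}

```text
clock: 13.0
ee_pos: [0.5189, 0.3007, 0.2487]
ee_rot: [-3.14, -0.003, -3.097]
force: [-0.2, 0.1, -6.8]
width: 0.136
finger_force: 102.1
```

Call:
{"op": "send_rows", "data": {"dp": [[0,0,0],[0,0,0],[0,0,0],[0,0,0],[0,0,0],[0,0,0],[0,0,0],[0,0,0],[0,0,0],[0,0,0]], "turn": [[0,0,0],[0,0,0],[0,0,0],[0,0,0],[0,0,0],[0,0,0],[0,0,0],[0,0,0],[0,0,0],[0,0,0]], "claw": [0.005,0.005,0.005,0.005,0.005,0.005,0.005,0.005,0.005,0.005]}}

```text
clock: 13.83
ee_pos: [0.5197, 0.3013, 0.25]
ee_rot: [3.142, -0.0, -3.092]
force: [-0.3, 0.1, -6.3]
width: 0.132
finger_force: 102.1
```

```bash
python3 - <<'E'
from h import *
from cell import readout
s=readout.state();print(s["ee_pos"],s["ee_rot"],s["width"],s["finger_force"],s["force"],s["clock"])
d=shot("wrist","w4");shot("side","s4");t=shot("top","t4")
print(delta([.5186,.3030,.25],.04-np.pi))
cv2.imwrite("pics/w4b.png",cv2.convertScaleAbs(d["frame"],alpha=1.6))
E
```

```text
[0.51965613 0.30127411 0.24998338] [ 3.14155909e+00 -5.65776785e-06 -3.09229176e+00] 0.13228965487302644 102.07149982452393 [-0.28546492  0.07154712 -6.2987505 ] 13.8333
(array([ 0.001 ,  0.0018, -0.    ]), array([0.    , 0.    , 0.0092]), array([ 0.79,  0.36,  0.24,  0.  , -1.45, -2.31]))
```

View pics/w4b.png

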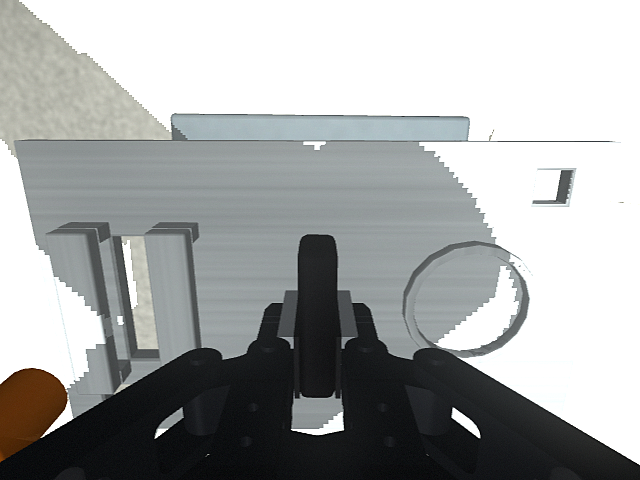

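The plate is level in the hand. The hole is at (554,187), the seat ring centre at (466,299) and the plate corner at (17,141). I'll measure where the plate sits in the hand.

```bash
python3 - <<'E'
from h import *
d=load("w4")
L=np.array([(-65,-112.5,8),(-48,90,8),(0,62,14),(-30,0,32),(-65,0,8)])/1000
P=[(16,141),(554.5,187),(466,299),(319,236),(318,141)]
q,r=fitpose([(d,L,P)],[.5196,.3013,.21,.05]);print("plate",q,r.round(1).tolist())
g=cv2.cvtColor(cv2.convertScaleAbs(d["frame"],alpha=1.0),cv2.COLOR_BGR2GRAY)
c=cv2.goodFeaturesToTrack(g[155:215,520:590],8,.05,5)
print((cv2.cornerSubPix(g[155:215,520:590],c,(3,3),(-1,-1),(3,30,.01))+[520,155]).reshape(-1,2).round(1).tolist())
r=g[110:175,600:640];print([int(np.argmax(np.abs(np.diff(g[120:160,x].astype(int)))))+120.5 for x in(60,200,350,480,560,600,620)])
print(g[142:150:2,600:640:3])
E
```

```text
plate [0.51822164 0.30152325 0.20738764 0.05041644] [0.6, -0.5, -3.0, -1.9, 4.8, 6.1, -0.6, 13.6, 0.1, -0.9]
[[555.1, 199.7], [560.6, 168.9], [532.3, 200.0], [564.5, 204.2], [567.6, 197.8], [576.1, 167.6], [568.1, 189.2], [537.3, 169.4]]
[139.5, 139.5, 139.5, 141.5, 141.5, 140.5, 141.5]
[[192 157 158 155 149 144 140 162 199 195 195 193 200 194]
 [182 182 181 180 181 181 181 187 198 200 200 193 194 196]
 [178 177 177 178 178 177 177 188 194 202 201 203 206 206]
 [178 178 176 177 177 176 176 186 196 198 195 206 206 206]]
```

```bash
python3 - <<'E'
from h import *
d=load("w4")
L=np.array([(-65,-112.5,8),(-65,112.5,8),(-48,90,8),(0,62,14),(-30,-7,32),(-30,7,32)])/1000
P=np.array([(17,140.5),(621.5,141.5),(554.5,187),(466,299),(300,237),(338,237)])
f=lambda q:(proj(d,R.from_euler('xyz',q[3:]).apply(L)+q[:3])-P).ravel()
s=least_squares(f,[.519,.301,.21,0,0,.05],x_scale=[.1]*3+[1]*3);print(s.x,s.fun.round(1).tolist())
for n,z in(("s4",None),):
  e=load(n)
  C=np.array([(65,112.5,8),(65,-112.5,8),(-65,-112.5,8),(-65,112.5,8),(48,-90,8),(-48,90,8)])/1000
  print(proj(e,R.from_euler('xyz',s.x[3:]).apply(C)+s.x[:3]).round().tolist())
cv2.imwrite("pics/s4v.png",load("s4")["frame"])
E
```

```text
[ 0.51682861  0.30128047  0.20773917  0.00373189 -0.03049326  0.04220916] [2.9, -7.2, -2.9, -4.0, -3.2, -4.6, 5.1, 3.8, -2.3, 5.3, 0.8, 5.6]
[[114.0, 379.0], [254.0, 245.0], [355.0, 275.0], [245.0, 441.0], [257.0, 258.0], [242.0, 410.0]]
```

View pics/s4v.png

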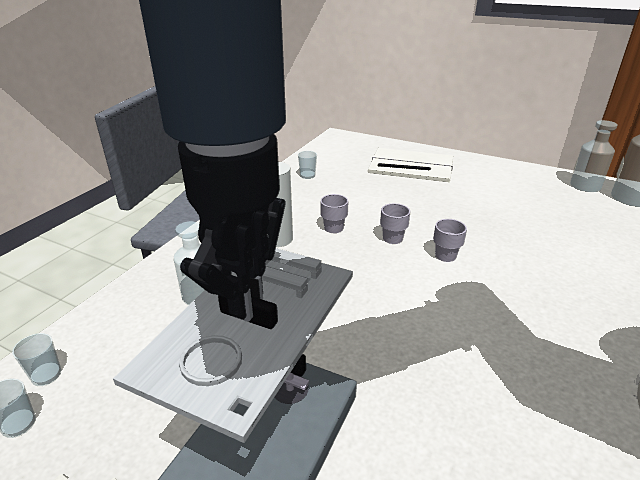

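The side view shows the plate roughly level at corners (115,380), (243,436) and (353,273), with the hole at (241,408). I'll combine both views.

```bash
python3 - <<'E'
from h import *
d=load("w4");e=load("s4")
L=np.array([(-65,-112.5,8),(-65,112.5,8),(-48,90,8),(0,62,14)])/1000
P=np.array([(17,140.5),(621.5,141.5),(554.5,187),(466,299)])
M=np.array([(65,112.5,8),(-65,112.5,8),(-65,-112.5,8),(-48,90,8),(0,62,14)])/1000
Q=np.array([(115,380),(243.5,435.5),(353,273),(241.5,408),(211,360)])
for use in(0,1,2):
  def f(q):
    W=R.from_euler('xyz',q[3:])
    a=(proj(d,W.apply(L)+q[:3])-P).ravel();b=(proj(e,W.apply(M)+q[:3])-Q).ravel()
    return [np.r_[a,b],np.r_[a,(q[3:5])*300],b][use]
  s=least_squares(f,[.519,.301,.21,0,0,.05],x_scale=[.1]*3+[1]*3);print(s.x.round(4),s.fun.round(1).tolist())
E
```

```text
[0.5177 0.3008 0.205  0.0177 0.0453 0.0486] [0.3, -1.3, 1.0, -0.9, -3.1, -1.0, 1.2, 5.2, 0.0, 3.3, 0.8, 1.3, 0.4, 0.5, -0.0, -1.5, 0.7, -0.2]
[0.5179 0.3015 0.2068 0.0014 0.0055 0.047 ] [0.6, -1.8, -1.6, -1.5, -3.0, -1.9, 4.2, 5.5, 0.4, 1.7]
[0.5199 0.2987 0.204  0.0061 0.0167 0.0442] [0.2, 0.7, 0.1, 1.6, -0.2, 0.4, -0.6, -1.5, 0.5, -1.2]
```

Call:
{"op": "send_rows", "data": {"dp": [[0.0004,0.0017,0.004],[0.0004,0.0017,0.012],[0.0004,0.0017,0.025],[0.0004,0.0017,0.042],[0.0004,0.0017,0.06],[0.0004,0.0017,0.08],[0.0004,0.0017,0.1],[0.0004,0.0017,0.118],[0.0004,0.0017,0.132],[0.0004,0.0017,0.14]], "turn": [[0,0,0.008],[0,0,0.008],[0,0,0.008],[0,0,0.008],[0,0,0.008],[0,0,0.008],[0,0,0.008],[0,0,0.008],[0,0,0.008],[0,0,0.008]], "claw": [0.005,0.005,0.005,0.005,0.005,0.005,0.005,0.005,0.005,0.005]}}

```text
clock: 14.82
ee_pos: [0.5179, 0.3021, 0.107]
ee_rot: [-3.139, -0.004, -3.101]
force: [0.2, -0.2, -6.2]
width: 0.133
finger_force: 102.0
```

Call:
{"op": "send_rows", "data": {"dp": [[0,0,0.002],[0,0,0.004],[0,0,0.006],[0,0,0.007],[0,0,0.008],[0,0,0.009],[0,0,0.01],[0,0,0.011],[0,0,0.012],[0,0,0.012]], "turn": [[0,0,0],[0,0,0],[0,0,0],[0,0,0],[0,0,0],[0,0,0],[0,0,0],[0,0,0],[0,0,0],[0,0,0]], "claw": [0.005,0.005,0.005,0.005,0.005,0.005,0.005,0.005,0.005,0.005]}}

```text
clock: 15.65
ee_pos: [0.5191, 0.3028, 0.0978]
ee_rot: [-3.141, -0.0, -3.1]
force: [-0.7, 0.8, -6.7]
width: 0.134
finger_force: 102.0
```

```bash
python3 - <<'E'
from h import *
from cell import readout
s=readout.state();print(s["ee_pos"],s["ee_rot"],s["width"],s["finger_force"],s["force"],s["ft_torque"],s["clock"])
d=shot("wrist","w5");e=shot("side","s5")
z=lambda f,x0,x1,y0,y1,S,a:cv2.resize(cv2.convertScaleAbs(f[y0:y1,x0:x1],alpha=a),S,interpolation=cv2.INTER_CUBIC)
cv2.imwrite("pics/c5.png",np.vstack([np.hstack([z(d["frame"],520,620,140,240,(400,300),1),z(d["frame"],0,220,180,400,(400,300),1.7)]),np.hstack([z(e["frame"],100,400,255,480,(400,300),1.3),z(d["frame"],0,640,0,480,(400,300),1.3)])]))
E
```

```text
[0.51907093 0.30283676 0.09776396] [-3.14142102e+00 -3.21011618e-04 -3.10048526e+00] 0.13403553097013587 101.96516633033752 [-0.71671579  0.76175825 -6.70932931] [ 0.03848403 -0.0466672   0.01548024] 15.65
```

View pics/c5.png

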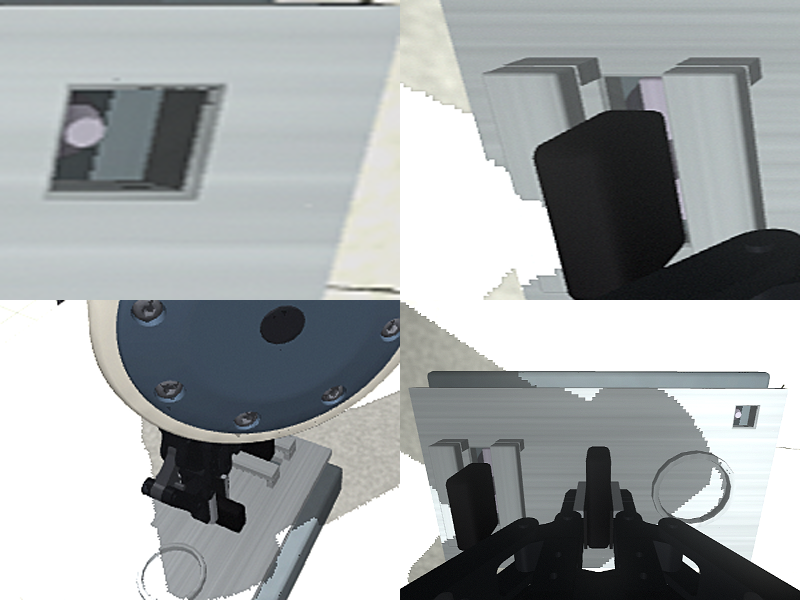

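The knob passes through the slot. The pin tip is visible in the hole at about (541,184), with the hole centred at (554,187). I'll compute the offset.

```bash
python3 - <<'E'
from h import *
d=load("w5")
c=np.array([554,187.3]);pz=.0978-.0405-.0027
for dz in(0,.0015):
  ctr=atz(d,c,pz+.008+dz);h=ctr-[0,0,.008]
  pin=atz(d,(541,184),.056-.0027)
  print("hole under",h,proj(d,h),"pin",pin,"pin-hole",(pin-h)[:2])
# expected stand/pin from earlier
q=np.array([.5186,.3030]);print(q+R.from_euler('z',.04).apply([-.048,.09,0])[:2])
E
```

```text
hole under [0.46676111 0.39247372 0.0546    ] [[542.76404089 183.95197835]] pin [0.4669915  0.39250564 0.0533    ] pin-hole [2.30389201e-04 3.19262307e-05]
hole under [0.46654115 0.39156197 0.0561    ] [[542.65794726 183.92036523]] pin [0.4669915  0.39250564 0.0533    ] pin-hole [0.00045034 0.00094368]
[0.46703935 0.39100852]
```

Aligned to under 1 mm. Lowering the plate.

Call:
{"op": "send_rows", "data": {"dp": [[0,0,0.002],[0,0,0.004],[0,0,0.0065],[0,0,0.009],[0,0,0.0115],[0,0,0.014],[0,0,0.0165],[0,0,0.019],[0,0,0.021],[0,0,0.0225]], "turn": [[0,0,0],[0,0,0],[0,0,0],[0,0,0],[0,0,0],[0,0,0],[0,0,0],[0,0,0],[0,0,0],[0,0,0]], "claw": [0.005,0.005,0.005,0.005,0.005,0.005,0.005,0.005,0.005,0.005]}}

```text
clock: 16.58
ee_pos: [0.5192, 0.3029, 0.0752]
ee_rot: [-3.141, -0.0, -3.1]
force: [-0.2, -0.5, -6.6]
width: 0.131
finger_force: 102.0
```

Call:
{"op": "send_rows", "data": {"dp": [[0,0,0.0003],[0,0,0.0006],[0,0,0.0009],[0,0,0.0012],[0,0,0.0015],[0,0,0.0018],[0,0,0.002],[0,0,0.002],[0,0,0.002],[0,0,0.002]], "turn": [[0,0,0],[0,0,0],[0,0,0],[0,0,0],[0,0,0],[0,0,0],[0,0,0],[0,0,0],[0,0,0],[0,0,0]], "claw": [0.005,0.005,0.005,0.005,0.005,0.005,0.005,0.005,0.005,0.005]}}

```text
clock: 17.42
ee_pos: [0.5192, 0.3029, 0.0749]
ee_rot: [3.141, 0.001, -3.1]
force: [-5.0, -2.0, 6.2]
width: 0.131
finger_force: 103.7
```

Call:
{"op": "send_rows", "data": {"dp": [[0,0,-0.001],[0,0,-0.001],[0,0,-0.001],[0,0,-0.001],[0,0,-0.001],[0,0,-0.005],[0,0,-0.015],[0,0,-0.035],[0,0,-0.06],[0,0,-0.09]], "turn": [[0,0,0],[0,0,0],[0,0,0],[0,0,0],[0,0,0],[0,0,0],[0,0,0],[0,0,0],[0,0,0],[0,0,0]], "claw": [0.02,0.035,0.035,0.035,0.035,0.035,0.035,0.035,0.035,0.035]}}

```text
clock: 18.25
ee_pos: [0.5187, 0.3025, 0.1642]
ee_rot: [-3.14, -0.002, -3.1]
force: [0.5, 1.1, -0.5]
width: 0.405
finger_force: 0.0
```

Call:
{"op": "send_rows", "data": {"dp": [[-0.004,-0.004,-0.02],[-0.008,-0.01,-0.04],[-0.013,-0.018,-0.06],[-0.018,-0.026,-0.08],[-0.024,-0.034,-0.1],[-0.03,-0.042,-0.115],[-0.036,-0.05,-0.125],[-0.042,-0.058,-0.13],[-0.047,-0.065,-0.135],[-0.052,-0.072,-0.135]], "turn": [[0,0,-0.12],[0,0,-0.24],[0,0,-0.36],[0,0,-0.48],[0,0,-0.6],[0,0,-0.72],[0,0,-0.84],[0,0,-0.96],[0,0,-1.08],[0,0,-1.2]], "claw": [0.035,0.035,0.035,0.035,0.035,0.035,0.035,0.035,0.035,0.035]}}

```text
clock: 19.08
ee_pos: [0.5748, 0.2326, 0.301]
ee_rot: [-3.139, 0.002, -1.895]
force: [0.2, -0.1, -0.3]
width: 0.41
finger_force: 0.0
```

Call:
{"op": "send_rows", "data": {"dp": [[0,0,0],[0,0,0],[0,0,0],[0,0,0],[0,0,0],[0,0,0],[0,0,0],[0,0,0],[0,0,0],[0,0,0]], "turn": [[0,0,-0.12],[0,0,-0.24],[0,0,-0.36],[0,0,-0.48],[0,0,-0.6],[0,0,-0.72],[0,0,-0.84],[0,0,-0.96],[0,0,-1.08],[0,0,-1.2]], "claw": [0.035,0.035,0.035,0.035,0.035,0.035,0.035,0.035,0.035,0.035]}}

```text
clock: 19.92
ee_pos: [0.5741, 0.233, 0.2996]
ee_rot: [-3.141, -0.001, -0.694]
force: [-0.3, -0.1, -0.6]
width: 0.41
finger_force: 0.0
```

Call:
{"op": "send_rows", "data": {"dp": [[0,0,0],[0,0,0],[0,0,0],[0,0,0],[0,0,0],[0,0,0],[0,0,0],[0,0,0],[0,0,0],[0,0,0]], "turn": [[0,0,-0.12],[0,0,-0.24],[0,0,-0.36],[0,0,-0.48],[0,0,-0.6],[0,0,-0.7],[0,0,-0.74],[0,0,-0.74],[0,0,-0.74],[0,0,-0.74]], "claw": [0.035,0.035,0.035,0.035,0.035,0.035,0.035,0.035,0.035,0.035]}}

```text
clock: 20.75
ee_pos: [0.5741, 0.233, 0.299]
ee_rot: [-3.141, -0.001, 0.038]
force: [-0.1, 0.3, -0.6]
width: 0.409
finger_force: 0.0
```

```bash
python3 - <<'E'
from h import *
from cell import readout
s=readout.state();print(s["ee_pos"],s["ee_rot"],s["clock"])
d=shot("wrist","w6");e=shot("side","s6");t=shot("top","t6")
z=lambda f,x0,x1,y0,y1,S,a:cv2.resize(cv2.convertScaleAbs(f[y0:y1,x0:x1],alpha=a),S,interpolation=cv2.INTER_CUBIC)
cv2.imwrite("pics/c6.png",np.vstack([z(d["frame"],140,540,120,320,(800,400),1.5),np.hstack([z(e["frame"],120,520,230,430,(400,200),1.),z(t["frame"],100,440,200,370,(400,200),1.8)])]))
E
```

```text
[0.57412454 0.23303603 0.29904814] [-3.14133208e+00 -6.34102057e-04  3.80891448e-02] 20.75
```

View pics/c6.png

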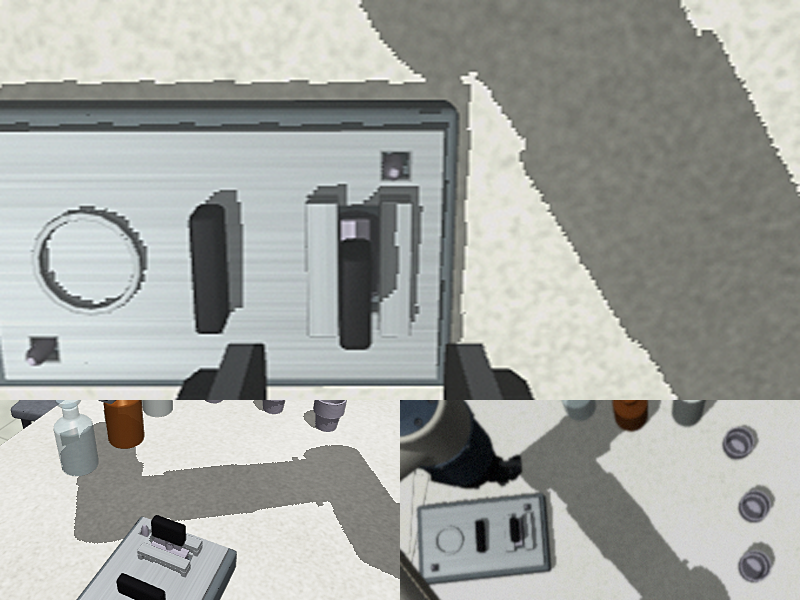

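The plate is seated, with the pins showing in both holes. The knob is upright in the slot at crop (355,300). I'll check its position and work out the approach.

```bash
python3 - <<'E'
from h import *
d=load("w6")
W=R.from_euler('z',.04);o=np.array([.519,.303,.0])
for k in(0,.003):
  p=W.apply(np.array([[22,-79,102],[22,-65,102],[-22,-79,102],[-22,-65,102],[0,-72,102]])/1e3-[0,0,k])+o
  print(((proj(d,p)-[140,120])*2).round().tolist())
print(((proj(d,W.apply(np.array([[0,62,48],[65,-112.5,42],[-65,-112.5,42],[48,-90,42]])/1e3)+o)-[140,120])*2).round().tolist())
print(delta(np.r_[(W.apply([0,-.072,0])+o)[:2],.125],.040))
E
```

```text
[[371.0, 254.0], [337.0, 254.0], [370.0, 351.0], [338.0, 351.0], [354.0, 303.0]]
[[371.0, 252.0], [337.0, 252.0], [370.0, 348.0], [338.0, 348.0], [354.0, 301.0]]
[[81.0, 263.0], [439.0, 128.0], [432.0, 377.0], [392.0, 164.0]]
(array([-0.0523,  0.    ,  0.1736]), array([-0.    , -0.0001, -0.0011]), array([ 0.64,  0.39,  0.41,  0.  , -1.59,  0.97]))
```

Call:
{"op": "send_rows", "data": {"dp": [[-0.008,0,0.01],[-0.018,0,0.03],[-0.028,0,0.05],[-0.038,0,0.07],[-0.047,0,0.09],[-0.0523,0,0.11],[-0.0523,0,0.13],[-0.0523,0,0.145],[-0.0523,0,0.16],[-0.0523,0,0.165]], "turn": [[0,0,0],[0,0,0],[0,0,0],[0,0,0],[0,0,0],[0,0,0],[0,0,0],[0,0,0],[0,0,0],[0,0,0]], "claw": [0.035,0.035,0.035,0.035,0.035,0.035,0.035,0.035,0.035,0.035]}}

```text
clock: 21.73
ee_pos: [0.5207, 0.2304, 0.1312]
ee_rot: [3.14, 0.003, 0.039]
force: [-0.6, -0.8, -0.2]
width: 0.411
finger_force: 0.0
```

Call:
{"op": "send_rows", "data": {"dp": [[0,0,0.006],[0,0,0.012],[0,0,0.018],[0,0,0.024],[0,0,0.03],[0,0,0.034],[0,0,0.036],[0,0,0.036],[0,0,0.036],[0,0,0.036]], "turn": [[0,0,0],[0,0,0],[0,0,0],[0,0,0],[0,0,0],[0,0,0],[0,0,0],[0,0,0],[0,0,0],[0,0,0]], "claw": [0.035,0.035,0.035,0.035,0.035,0.035,0.035,0.035,0.03,0.025]}}

```text
clock: 22.57
ee_pos: [0.5221, 0.2312, 0.0978]
ee_rot: [-3.141, -0.001, 0.04]
force: [-0.4, -0.3, -0.1]
width: 0.293
finger_force: 0.0
```

Call:
{"op": "send_rows", "data": {"dp": [[0,0,0],[0,0,0],[0,0,0],[0,0,0],[0,0,0],[0,0,0],[0,0,0],[0,0,0],[0,0,0],[0,0,0]], "turn": [[0,0,0],[0,0,0],[0,0,0],[0,0,0],[0,0,0],[0,0,0],[0,0,0],[0,0,0],[0,0,0],[0,0,0]], "claw": [0.015,0.01,0.005,0.005,0.005,0.005,0.005,0.005,0.005,0.005], "grip_force": 60}}

```text
clock: 23.4
ee_pos: [0.5221, 0.2311, 0.0979]
ee_rot: [-3.141, -0.001, 0.04]
force: [-0.2, -0.4, 5.4]
width: 0.155
finger_force: 59.4
```

Call:
{"op": "send_rows", "data": {"dp": [[0,0,0.001],[0,0,0.002],[0,0,0.003],[0,0,0.004],[0,0,0.0045],[0,0,0.005],[0,0,0.0055],[0,0,0.006],[0,0,0.0065],[0,0,0.0065]], "turn": [[0,0,0],[0,0,0],[0,0,0],[0,0,0],[0,0,0],[0,0,0],[0,0,0],[0,0,0],[0,0,0],[0,0,0]], "claw": [0.005,0.005,0.005,0.005,0.005,0.005,0.005,0.005,0.005,0.005], "grip_force": 90}}

```text
clock: 24.23
ee_pos: [0.5221, 0.2311, 0.0912]
ee_rot: [-3.141, -0.001, 0.04]
force: [0.3, -1.5, 5.3]
width: 0.144
finger_force: 90.9
```

Call:
{"op": "send_rows", "data": {"dp": [[0,0,0.0005],[0,0,0.001],[0,0,0.0015],[0,0,0.002],[0,0,0.0025],[0,0,0.003],[0,0,0.003],[0,0,0.003],[0,0,0.003],[0,0,0.003]], "turn": [[0,0,0],[0,0,0],[0,0,0],[0,0,0],[0,0,0],[0,0,0],[0,0,0],[0,0,0],[0,0,0],[0,0,0]], "claw": [0.005,0.005,0.005,0.005,0.005,0.005,0.005,0.005,0.005,0.005]}}

```text
clock: 25.07
ee_pos: [0.5224, 0.2311, 0.0904]
ee_rot: [-3.141, -0.002, 0.04]
force: [-3.7, -2.0, 16.7]
width: 0.146
finger_force: 93.1
```

Call:
{"op": "send_rows", "data": {"dp": [[0,0,0],[0,0,0],[0,0,0],[0,0,0],[0,0,0],[0,0,0],[0,0,0],[0,0,0],[0,0,0],[0,0,0]], "turn": [[0,0,0.06],[0,0,0.13],[0,0,0.21],[0,0,0.29],[0,0,0.37],[0,0,0.45],[0,0,0.53],[0,0,0.61],[0,0,0.69],[0,0,0.77]], "claw": [0.005,0.005,0.005,0.005,0.005,0.005,0.005,0.005,0.005,0.005]}}

```text
clock: 25.9
ee_pos: [0.5223, 0.2308, 0.0904]
ee_rot: [-3.141, -0.002, -0.733]
force: [-4.5, -2.3, 17.9]
width: 0.145
finger_force: 93.0
```

Call:
{"op": "send_rows", "data": {"dp": [[0,0,0],[0,0,0],[0,0,0],[0,0,0],[0,0,0],[0,0,0],[0,0,0],[0,0,0],[0,0,0],[0,0,0]], "turn": [[0,0,0.08],[0,0,0.16],[0,0,0.24],[0,0,0.32],[0,0,0.4],[0,0,0.48],[0,0,0.55],[0,0,0.62],[0,0,0.67],[0,0,0.69]], "claw": [0.005,0.005,0.005,0.005,0.005,0.005,0.005,0.005,0.005,0.005]}}

```text
clock: 26.73
ee_pos: [0.522, 0.2306, 0.0903]
ee_rot: [-3.14, -0.001, -1.422]
force: [-5.9, -3.3, 19.2]
width: 0.148
finger_force: 93.2
```

```bash
python3 - <<'E'
from cell import readout
s=readout.state();print({k:s[k].round(3) for k in("ee_pos","ee_rot","force","ft_torque","joints")},s["width"],s["finger_force"])
E
```

```text
{'ee_pos': array([0.522, 0.231, 0.09 ]), 'ee_rot': array([-3.140e+00, -1.000e-03, -1.422e+00]), 'force': array([-5.887, -3.303, 19.244]), 'ft_torque': array([-1.167,  2.451,  0.263]), 'joints': array([ 0.691,  0.399, -0.126,  0.002, -1.045, -0.543])} 0.1478517125419678 93.1915032863617
```

Call:
{"op": "send_rows", "data": {"dp": [[0,0,0],[0,0,0],[0,0,0],[0,0,0],[0,0,0],[0,0,0],[0,0,0],[0,0,0],[0,0,0],[0,0,0]], "turn": [[0,0,0.01],[0,0,0.02],[0,0,0.03],[0,0,0.04],[0,0,0.05],[0,0,0.06],[0,0,0.06],[0,0,0.06],[0,0,0.06],[0,0,0.06]], "claw": [0.005,0.005,0.005,0.005,0.005,0.005,0.005,0.005,0.005,0.005]}}

```text
clock: 27.57
ee_pos: [0.522, 0.2307, 0.0904]
ee_rot: [-3.14, -0.001, -1.477]
force: [-6.0, -3.3, 17.8]
width: 0.14
finger_force: 94.2
```

```bash
python3 - <<'E'
from cell import readout
s=readout.state();print({k:s[k].round(3) for k in("ee_pos","ee_rot","force","ft_torque")},s["width"],s["finger_force"])
E
```

```text
{'ee_pos': array([0.522, 0.231, 0.09 ]), 'ee_rot': array([-3.140e+00, -1.000e-03, -1.477e+00]), 'force': array([-5.967, -3.301, 17.803]), 'ft_torque': array([-1.15 ,  2.557,  1.126])} 0.14000736960376908 94.15498495101929
```

The knob is against its stop: torque rose to 1.1 N·m, with push force about 18 N at full depth. I'll release and move up over the seat.

Call:
{"op": "send_rows", "data": {"dp": [[0,0,-0.001],[0,0,-0.001],[0,0,-0.001],[0,0,-0.001],[0,0,-0.001],[0,0,-0.005],[0,0,-0.015],[0,0,-0.035],[0,0,-0.06],[0,0,-0.09]], "turn": [[0,0,0],[0,0,0],[0,0,0],[0,0,0],[0,0,0],[0,0,0],[0,0,0],[0,0,0],[0,0,0],[0,0,0]], "claw": [0.02,0.035,0.035,0.035,0.035,0.035,0.035,0.035,0.035,0.035]}}

```text
clock: 28.4
ee_pos: [0.5212, 0.2306, 0.1786]
ee_rot: [3.14, -0.001, -1.48]
force: [-0.2, 0.9, -0.5]
width: 0.412
finger_force: 0.0
```

Call:
{"op": "send_rows", "data": {"dp": [[-0.01,0,-0.02],[-0.03,-0.001,-0.04],[-0.05,-0.002,-0.055],[-0.07,-0.003,-0.065],[-0.09,-0.004,-0.07],[-0.1043,-0.0043,-0.07],[-0.1043,-0.0043,-0.07],[-0.1043,-0.0043,-0.07],[-0.1043,-0.0043,-0.07],[-0.1043,-0.0043,-0.07]], "turn": [[0,0,0.054],[0,0,0.054],[0,0,0.054],[0,0,0.054],[0,0,0.054],[0,0,0.054],[0,0,0.054],[0,0,0.054],[0,0,0.054],[0,0,0.054]], "claw": [0.085,0.085,0.085,0.085,0.085,0.085,0.085,0.085,0.085,0.085]}}

```text
clock: 29.23
ee_pos: [0.5167, 0.3345, 0.2478]
ee_rot: [3.141, -0.001, -1.535]
force: [-0.3, 0.2, -0.6]
width: 0.999
finger_force: 0.0
```

```bash
python3 - <<'E'
from h import *
from cell import readout
s=readout.state();print(s["ee_pos"],s["ee_rot"],s["clock"])
d=shot("wrist","w7");t=shot("top","t7");s=shot("side","s7")
W=R.from_euler('z',.04);o=np.array([.519,.303,.0])
seat=W.apply([0,.062,.045])+o;print("seat pred",seat,proj(d,seat))
# cups, rims in top and side, from earlier picks
for a,b in(((388,234),(334,200)),((402,286),(395,211)),((402,336),(450,225))):
  print(tri((t,a),(s,b)),atz(t,a,.068))
z=lambda f,x0,x1,y0,y1,S,a:cv2.resize(cv2.convertScaleAbs(f[y0:y1,x0:x1],alpha=a),S,interpolation=cv2.INTER_CUBIC)
cv2.imwrite("pics/c7.png",np.hstack([z(d["frame"],120,560,0,480,(550,600),1.5),np.vstack([z(t["frame"],360,430,210,370,(250,300),1.9),z(s["frame"],300,480,180,270,(250,300),1)])]))
E
```

```text
[0.51672129 0.33447689 0.2478488 ] [ 3.14118742e+00 -5.40870138e-04 -1.53507891e+00] 29.2333
seat pred [0.51652066 0.36495041 0.045     ] [[315.43643784 245.78913363]]
[ 0.66710133 -0.19988191  0.06853207] [ 0.66733255 -0.1999319   0.068     ]
[ 0.54475945 -0.22066924  0.06453744] [ 0.54687934 -0.21955604  0.068     ]
[ 0.43347337 -0.20872117  0.06978079] [ 0.43723671 -0.20856684  0.068     ]
```

View pics/c7.png

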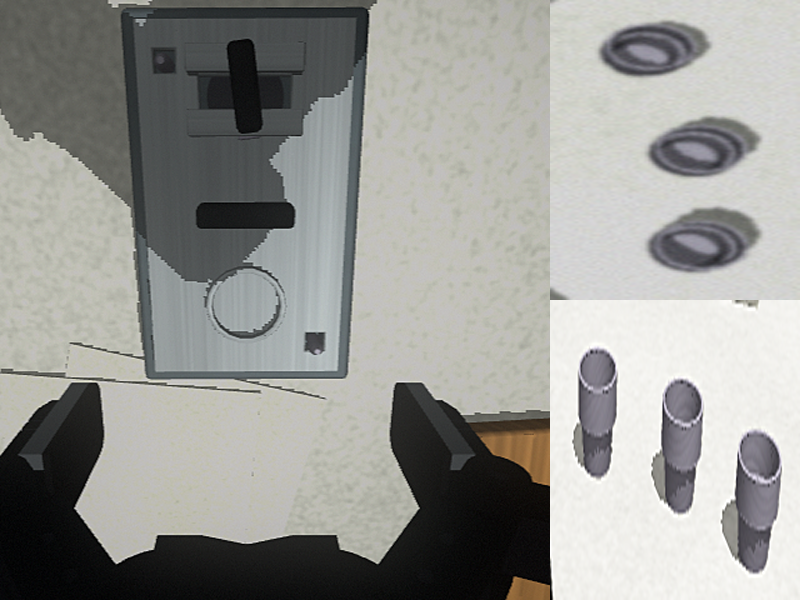

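The knob bar now lies across the stand, so the plate is locked. The seat ring is at (317,242) in the wrist image, and the holes are at crop (163,60) and (314,343). Three cups are present, standing upright. I'll fit the seat position.

```bash
python3 - <<'E'
from h import *
d=load("w7")
S=lambda p:(np.array(p)+.5)*.8-.5+[120,0]
zb=-.0027
print("seat ring",atz(d,S((246,302)),.048+zb))
a=atz(d,S((163.5,60.5)),.042+zb);b=atz(d,S((314.5,343)),.042+zb);v=(b-a)[:2];print(a,b,np.linalg.norm(v),"expect .204")
yaw=np.arctan2(v[1],v[0])-np.arctan2(180,-96);c=(a+b)[:2]/2;print("plate",c,yaw,"seat",c+R.from_euler('z',yaw).apply([0,.062,0])[:2])
g=cv2.cvtColor(cv2.GaussianBlur(d["frame"],(3,3),0),cv2.COLOR_BGR2GRAY)
C=cv2.HoughCircles(g[190:300,260:380],cv2.HOUGH_GRADIENT,1.5,20,param1=80,param2=15,minRadius=25,maxRadius=38)
print(C+[260,190,0] if C is not None else None)
# move over the middle cup for viewing
print(delta([.546,-.22-.03,.25],-1.5351))
E
```

```text
seat ring [0.51558555 0.36099942 0.0453    ]
[0.57039018 0.21273046 0.0393    ] [0.46602962 0.39155    0.0393    ] 0.20704481545971012 expect .204
plate [0.5182099  0.30214023] 0.038322260547617226 seat [0.5158345  0.36409471]
[[[316.25       241.75        28.45000076]
  [268.25       267.25        30.25      ]]]
(array([ 0.5853, -0.0083, -0.0019]), array([ 0.0001, -0.0001, -0.0001]), array([ 0.83,  0.39,  0.28,  0.  , -1.46, -0.79]))
```

```bash
cat >> h.py <<'E'
def ringfit(d,x,y,circ,w=.012):
    """circ: list of (radius,z) horizontal circles; returns the (x,y) with most image gradient under them"""
    g=cv2.GaussianBlur(cv2.cvtColor(d["frame"],cv2.COLOR_BGR2GRAY),(0,0),1).astype(np.float32)
    gx,gy=cv2.Sobel(g,cv2.CV_32F,1,0),cv2.Sobel(g,cv2.CV_32F,0,1);m=np.minimum(np.hypot(gx,gy),80).astype(np.float32)
    a=np.linspace(0,2*np.pi,120,endpoint=False);best=[]
    for X in np.arange(x-w,x+w,.0005):
        for Y in np.arange(y-w,y+w,.0005):
            s=0
            for r,z in circ:
                p=proj(d,np.c_[X+r*np.cos(a),Y+r*np.sin(a),0*a+z]).astype(np.float32)
                s+=cv2.remap(m,p[None,:,0],p[None,:,1],cv2.INTER_LINEAR).mean()
            best.append((s,X,Y))
    b=sorted(best,reverse=True)[:8];return np.round(np.mean(b,0),4),np.round(np.std(b,0)[1:],4)
E
python3 - <<'E'
from h import *
d=load("w7")
for zb in(0,-.0027):print(ringfit(d,.516,.363,[(.027,.048+zb),(.023,.048+zb)]),ringfit(d,.516,.363,[(.027,.042+zb)]),ringfit(d,.516,.363,[(.027,.048+zb)]))
E
```

```text
(array([113.4245,   0.5173,   0.3593]), array([0.0004, 0.0004])) (array([54.851 ,  0.517 ,  0.3613]), array([0.0006, 0.0002])) (array([51.096 ,  0.5174,  0.3594]), array([0.0004, 0.0004]))
(array([116.1822,   0.5174,   0.3601]), array([0.0005, 0.0003])) (array([56.3214,  0.5164,  0.3621]), array([0.0006, 0.0003])) (array([53.0078,  0.5174,  0.3602]), array([0.0005, 0.0003]))
```

Call:
{"op": "send_rows", "data": {"dp": [[0.02,0,0],[0.055,-0.001,0],[0.095,-0.002,0],[0.135,-0.002,0],[0.175,-0.003,0],[0.215,-0.003,0],[0.255,-0.004,0],[0.295,-0.004,0],[0.335,-0.005,0],[0.375,-0.006,0]], "turn": [[0,0,0],[0,0,0],[0,0,0],[0,0,0],[0,0,0],[0,0,0],[0,0,0],[0,0,0],[0,0,0],[0,0,0]], "claw": [0.085,0.085,0.085,0.085,0.085,0.085,0.085,0.085,0.085,0.085]}}

```text
clock: 30.22
ee_pos: [0.5359, -0.0415, 0.2484]
ee_rot: [-3.141, 0.0, -1.535]
force: [0.9, 0.3, 0.7]
width: 0.995
finger_force: 0.0
```

Call:
{"op": "send_rows", "data": {"dp": [[0.04,0,0],[0.08,-0.001,0],[0.12,-0.002,0],[0.155,-0.002,0],[0.185,-0.002,0],[0.205,-0.002,0],[0.2103,-0.0023,0],[0.2103,-0.0023,0],[0.2103,-0.0023,0],[0.2103,-0.0023,0]], "turn": [[0,0,0],[0,0,0],[0,0,0],[0,0,0],[0,0,0],[0,0,0],[0,0,0],[0,0,0],[0,0,0],[0,0,0]], "claw": [0.085,0.085,0.085,0.085,0.085,0.085,0.085,0.085,0.085,0.085]}}

```text
clock: 31.05
ee_pos: [0.5463, -0.2484, 0.2482]
ee_rot: [-3.141, 0.0, -1.534]
force: [-0.6, 0.3, -0.0]
width: 0.999
finger_force: 0.0
```

```bash
python3 - <<'E'
from h import *
from cell import readout
s=readout.state();print(s["ee_pos"],s["ee_rot"],s["clock"])
d=shot("wrist","w8")
z=.068-.0027
for c in((.667,-.2),(.546,-.22),(.436,-.209)):
  print(c,ringfit(d,*c,[(.029,z),(.026,z)]),proj(d,[*c,z]))
E
```

```text
[ 0.54632739 -0.24839104  0.24818821] [-3.14132101e+00  1.69056651e-04 -1.53357621e+00] 31.05
(0.667, -0.2) (array([126.5574,   0.6674,  -0.1979]), array([0.0004, 0.0004])) [[165.79353443 268.92518156]]
(0.546, -0.22) (array([103.6746,   0.5399,  -0.2166]), array([0.0005, 0.0003])) [[315.68487174 250.88075419]]
(0.436, -0.209) (array([89.9285,  0.4264, -0.2061]), array([0.0004, 0.0004])) [[450.78680382 268.51308466]]
```

```bash
python3 - <<'E'
from h import *
t=load("t7");s=load("s7");d=load("w8")
for c in((.667,-.2),(.543,-.218),(.431,-.207)):
  for n,im in(("top",t),("side",s),("wrist",d)):
    for z in((.068,) if n!="wrist" else (.0653,.068)):
      print(n,c,z,*ringfit(im,*c,[(.029,z)],.016),*ringfit(im,*c,[(.029,z),(.026,z)],.016))
print("seat top",ringfit(t,.5165,.363,[(.027,.048),(.023,.048)]),"side",ringfit(s,.5165,.363,[(.027,.048),(.023,.048)]))
E
```

```text
top (0.667, -0.2) 0.068 [70.1862  0.6611 -0.1971] [0.0004 0.0004] [130.8372   0.6711  -0.2096] [0.0004 0.0004]
side (0.667, -0.2) 0.068 [76.068   0.6655 -0.1972] [0.0004 0.0004] [147.9032   0.6696  -0.2041] [0.0004 0.0004]
wrist (0.667, -0.2) 0.0653 [68.2405  0.6671 -0.1979] [0.0004 0.0004] [126.5574   0.6674  -0.1979] [0.0004 0.0004]
wrist (0.667, -0.2) 0.068 [65.8834  0.6661 -0.1989] [0.0004 0.0004] [125.0676   0.6662  -0.199 ] [0.0004 0.0004]
top (0.543, -0.218) 0.068 [71.5778  0.5376 -0.2154] [0.0004 0.0005] [142.9134   0.5507  -0.228 ] [0.0004 0.0004]
side (0.543, -0.218) 0.068 [77.3033  0.5396 -0.2169] [0.0005 0.0004] [151.0391   0.5422  -0.2195] [0.0006 0.0038]
wrist (0.543, -0.218) 0.0653 [64.7714  0.5401 -0.2172] [0.0005 0.0003] [103.6746   0.5399  -0.2166] [0.0005 0.0003]
wrist (0.543, -0.218) 0.068 [64.4815  0.5401 -0.2179] [0.0004 0.0004] [106.4344   0.5401  -0.2176] [0.0004 0.0004]
top (0.431, -0.207) 0.068 [66.0906  0.4434 -0.2174] [0.0004 0.0004] [138.0777   0.4434  -0.2174] [0.0004 0.0004]
side (0.431, -0.207) 0.068 [78.129   0.4276 -0.2064] [0.0005 0.0004] [154.4326   0.4292  -0.2055] [0.0004 0.0004]
wrist (0.431, -0.207) 0.0653 [50.4449  0.4266 -0.2061] [0.0004 0.0004] [89.9285  0.4264 -0.2061] [0.0004 0.0004]
wrist (0.431, -0.207) 0.068 [48.8106  0.4276 -0.2071] [0.0004 0.0004] [89.0439  0.4274 -0.2071] [0.0004 0.0004]
seat top (array([92.1102,  0.5177,  0.3652]), array([0.0006, 0.0003])) side (array([86.3199,  0.5136,  0.3638]), array([0.0003, 0.0006]))
```

The wrist and side cameras agree on the cups: (0.666,−0.198), (0.540,−0.217) and (0.427,−0.2065). I'll grasp the middle one first.

Call:
{"op": "send_rows", "data": {"dp": [[-0.015,0.0025,0.01],[-0.0314,0.0051,0.03],[-0.0314,0.0051,0.055],[-0.0314,0.0051,0.08],[-0.0314,0.0051,0.105],[-0.0314,0.0051,0.13],[-0.0314,0.0051,0.15],[-0.0314,0.0051,0.168],[-0.0314,0.0051,0.18],[-0.0314,0.0051,0.185]], "turn": [[0,0,0],[0,0,0],[0,0,0],[0,0,0],[0,0,0],[0,0,0],[0,0,0],[0,0,0],[0,0,0],[0,0,0]], "claw": [0.085,0.085,0.085,0.085,0.085,0.085,0.085,0.085,0.085,0.085], "grip_force": 40}}

```text
clock: 31.93
ee_pos: [0.5391, -0.2167, 0.0612]
ee_rot: [3.139, 0.001, -1.533]
force: [-0.3, 1.3, 0.1]
width: 0.996
finger_force: 0.0
```

Call:
{"op": "send_rows", "data": {"dp": [[0,0,0],[0,0,0],[0,0,0],[0,0,0],[0,0,0],[0,0,0],[0,0,0],[0,0,0],[0,0,0],[0,0,0]], "turn": [[0,0,0],[0,0,0],[0,0,0],[0,0,0],[0,0,0],[0,0,0],[0,0,0],[0,0,0],[0,0,0],[0,0,0]], "claw": [0.075,0.068,0.063,0.058,0.054,0.05,0.05,0.05,0.05,0.05]}}

```text
clock: 32.77
ee_pos: [0.5408, -0.2182, 0.0648]
ee_rot: [-3.139, -0.001, -1.534]
force: [-2.4, 1.7, 5.8]
width: 0.692
finger_force: 42.9
```

```bash
python3 - <<'E'
from h import *
from cell import readout
s=readout.state();print(s["ee_pos"],s["ee_rot"],s["width"],s["finger_force"],s["force"],s["clock"])
e=load("s7")
s2=shot("side","s9")
print(ringfit(s2,.540,-.217,[(.029,.068)],.012))
E
```

```text
[ 0.54083897 -0.21820622  0.06475442] [-3.13907282e+00 -6.90542344e-04 -1.53403362e+00] 0.6920055469245849 42.88121625781059 [-2.35409014  1.68358682  5.79060812] 32.7667
(array([60.6351,  0.5464, -0.2214]), array([0.0004, 0.0004]))
```

Call:
{"op": "send_rows", "data": {"dp": [[0,0,-0.005],[0,0,-0.02],[0,0,-0.045],[0,0,-0.075],[0,0,-0.105],[0,0,-0.13],[0,0,-0.15],[-0.01,0,-0.16],[-0.03,0,-0.16],[-0.06,0,-0.16]], "turn": [[0,0,0],[0,0,0],[0,0,0],[0,0,0],[0,0,0],[0,0,0],[0,0,0],[0,0,0],[0,0,0],[0,0,0]], "claw": [0.05,0.05,0.05,0.05,0.05,0.05,0.05,0.05,0.05,0.05], "grip_force": 60}}

```text
clock: 33.65
ee_pos: [0.5378, -0.1583, 0.2233]
ee_rot: [-3.141, 0.0, -1.537]
force: [0.2, 0.5, -2.0]
width: 0.682
finger_force: 64.5
```

Call:
{"op": "send_rows", "data": {"dp": [[-0.035,0,0],[-0.07,0,0],[-0.105,0,0],[-0.14,0,0],[-0.175,0,0],[-0.21,0.001,0],[-0.245,0.001,0],[-0.28,0.001,0],[-0.315,0.001,0],[-0.35,0.001,0]], "turn": [[0,0,0],[0,0,0],[0,0,0],[0,0,0],[0,0,0],[0,0,0],[0,0,0],[0,0,0],[0,0,0],[0,0,0]], "claw": [0.05,0.05,0.05,0.05,0.05,0.05,0.05,0.05,0.05,0.05]}}

```text
clock: 34.48
ee_pos: [0.523, 0.1936, 0.2226]
ee_rot: [3.141, 0.0, -1.534]
force: [0.7, 0.9, -0.8]
width: 0.68
finger_force: 64.5
```

Call:
{"op": "send_rows", "data": {"dp": [[-0.035,0,0],[-0.07,0,0],[-0.1,0.001,0],[-0.125,0.001,0],[-0.145,0.002,0],[-0.16,0.002,0],[-0.168,0.002,0],[-0.1717,0.002,0],[-0.1717,0.002,0],[-0.1717,0.002,0]], "turn": [[0,0,0],[0,0,0],[0,0,0],[0,0,0],[0,0,0],[0,0,0],[0,0,0],[0,0,0],[0,0,0],[0,0,0]], "claw": [0.05,0.05,0.05,0.05,0.05,0.05,0.05,0.05,0.05,0.05]}}

```text
clock: 35.32
ee_pos: [0.516, 0.3623, 0.223]
ee_rot: [3.141, -0.0, -1.535]
force: [0.5, 0.1, -1.0]
width: 0.682
finger_force: 64.5
```

```bash
python3 - <<'E'
from h import *
from cell import readout
s=readout.state();print(s["ee_pos"],s["ee_rot"],s["width"],s["finger_force"],s["force"],s["clock"])
d=shot("wrist","w10");e=shot("side","s10");t=shot("top","t10")
x,y,z=s["ee_pos"];zr=z-.0648+.068
print("cup rim in hand: wrist",ringfit(d,x,y,[(.026,zr-.0027)],.012),ringfit(d,x,y,[(.029,zr-.0027)],.012))
f=cv2.convertScaleAbs(d["frame"],alpha=1.6)
a=np.linspace(0,6.28,60)
for q in proj(d,np.c_[.5165+.027*np.cos(a),.363+.027*np.sin(a),0*a+.0453]).astype(int):cv2.circle(f,tuple(int(i) for i in q),1,(0,0,255),-1)
g=e["frame"].copy()
for q in proj(e,np.c_[.5165+.027*np.cos(a),.363+.027*np.sin(a),0*a+.048]).astype(int):cv2.circle(g,tuple(int(i) for i in q),1,(0,0,255),-1)
cv2.imwrite("pics/c10.png",np.hstack([cv2.resize(f,(480,360)),cv2.resize(g[240:480,100:420],(320,360))]))
print(delta([.5165,.363,.115],-1.534))
E
```

```text
[0.51601239 0.36231991 0.22303059] [ 3.14144017e+00 -2.70755546e-04 -1.53504302e+00] 0.6822000514014004 64.49010953307152 [ 0.49750454  0.13436082 -0.98471301] 35.3167
cup rim in hand: wrist (array([34.1588,  0.5156,  0.3672]), array([0.001 , 0.0002])) (array([60.0832,  0.5154,  0.3638]), array([0.0004, 0.0004]))
(array([-0.0008, -0.0004,  0.1083]), array([-0.0002,  0.0001, -0.0015]), array([ 0.86,  0.43,  0.27,  0.  , -1.42, -0.82]))
```

Call:
{"op": "send_rows", "data": {"dp": [[-0.0005,-0.0004,0.005],[-0.0005,-0.0004,0.015],[-0.0005,-0.0004,0.03],[-0.0005,-0.0004,0.048],[-0.0005,-0.0004,0.066],[-0.0005,-0.0004,0.08],[-0.0005,-0.0004,0.092],[-0.0005,-0.0004,0.1],[-0.0005,-0.0004,0.105],[-0.0005,-0.0004,0.107]], "turn": [[0,0,0],[0,0,0],[0,0,0],[0,0,0],[0,0,0],[0,0,0],[0,0,0],[0,0,0],[0,0,0],[0,0,0]], "claw": [0.05,0.05,0.05,0.05,0.05,0.05,0.05,0.05,0.05,0.05]}}

```text
clock: 36.3
ee_pos: [0.516, 0.3632, 0.1149]
ee_rot: [3.14, -0.001, -1.535]
force: [-0.7, 0.1, -0.4]
width: 0.683
finger_force: 64.5
```

Call:
{"op": "send_rows", "data": {"dp": [[0,0,0.001],[0,0,0.002],[0,0,0.003],[0,0,0.004],[0,0,0.005],[0,0,0.006],[0,0,0.007],[0,0,0.008],[0,0,0.0085],[0,0,0.0085]], "turn": [[0,0,0],[0,0,0],[0,0,0],[0,0,0],[0,0,0],[0,0,0],[0,0,0],[0,0,0],[0,0,0],[0,0,0]], "claw": [0.05,0.05,0.05,0.05,0.05,0.05,0.05,0.05,0.05,0.05]}}

```text
clock: 37.13
ee_pos: [0.5162, 0.3635, 0.1073]
ee_rot: [3.141, -0.0, -1.534]
force: [-0.7, -0.4, -0.3]
width: 0.681
finger_force: 64.5
```

Call:
{"op": "send_rows", "data": {"dp": [[0,0,0.0003],[0,0,0.0006],[0,0,0.0009],[0,0,0.0012],[0,0,0.0015],[0,0,0.0018],[0,0,0.002],[0,0,0.002],[0,0,0.002],[0,0,0.002]], "turn": [[0,0,0],[0,0,0],[0,0,0],[0,0,0],[0,0,0],[0,0,0],[0,0,0],[0,0,0],[0,0,0],[0,0,0]], "claw": [0.05,0.05,0.05,0.05,0.05,0.05,0.05,0.05,0.05,0.05]}}

```text
clock: 37.97
ee_pos: [0.5163, 0.3638, 0.1069]
ee_rot: [-3.141, 0.001, -1.534]
force: [-4.2, -0.7, 8.0]
width: 0.68
finger_force: 65.3
```

Call:
{"op": "send_rows", "data": {"dp": [[0,0,-0.001],[0,0,-0.001],[0,0,-0.001],[0,0,-0.001],[0,0,-0.001],[0,0,-0.01],[0,0,-0.03],[0,0,-0.06],[0,0,-0.095],[0,0,-0.13]], "turn": [[0,0,0],[0,0,0],[0,0,0],[0,0,0],[0,0,0],[0,0,0],[0,0,0],[0,0,0],[0,0,0],[0,0,0]], "claw": [0.065,0.075,0.085,0.085,0.085,0.085,0.085,0.085,0.085,0.085]}}

```text
clock: 38.8
ee_pos: [0.5161, 0.3632, 0.2373]
ee_rot: [3.141, -0.001, -1.534]
force: [1.7, 1.1, 0.1]
width: 0.991
finger_force: 0.0
```

Call:
{"op": "send_rows", "data": {"dp": [[0.02,0.004,0],[0.055,0.011,0],[0.093,0.018,0],[0.131,0.026,0],[0.169,0.033,0],[0.207,0.04,0],[0.245,0.047,0],[0.283,0.055,0],[0.321,0.062,0],[0.359,0.07,0]], "turn": [[0,0,0],[0,0,0],[0,0,0],[0,0,0],[0,0,0],[0,0,0],[0,0,0],[0,0,0],[0,0,0],[0,0,0]], "claw": [0.085,0.085,0.085,0.085,0.085,0.085,0.085,0.085,0.085,0.085]}}

```text
clock: 39.63
ee_pos: [0.4589, 0.0006, 0.2365]
ee_rot: [-3.14, 0.0, -1.534]
force: [0.5, -0.6, -0.5]
width: 0.997
finger_force: 0.0
```

Call:
{"op": "send_rows", "data": {"dp": [[0.038,0.007,0],[0.076,0.014,0],[0.11,0.02,0],[0.14,0.027,0],[0.165,0.032,0],[0.185,0.036,0],[0.2,0.039,0],[0.2076,0.0402,0],[0.2076,0.0402,0],[0.2076,0.0402,0]], "turn": [[0,0,0],[0,0,0],[0,0,0],[0,0,0],[0,0,0],[0,0,0],[0,0,0],[0,0,0],[0,0,0],[0,0,0]], "claw": [0.085,0.085,0.085,0.085,0.085,0.085,0.085,0.085,0.085,0.085]}}

```text
clock: 40.47
ee_pos: [0.4269, -0.2065, 0.2358]
ee_rot: [-3.141, 0.0, -1.535]
force: [1.1, 0.5, -0.4]
width: 0.993
finger_force: 0.0
```

```bash
python3 - <<'E'
from h import *
from cell import readout
s=readout.state();print(s["ee_pos"],s["ee_rot"],s["clock"])
d=shot("wrist","w11");e=shot("side","s11");t=shot("top","t11")
print("next",ringfit(d,.427,-.2065,[(.029,.0653)]),ringfit(e,.427,-.2065,[(.029,.068)]))
print("far",ringfit(e,.666,-.198,[(.029,.068)]))
for z in(.110,):print("seated",ringfit(e,.5163,.3638,[(.029,z)]),ringfit(t,.5163,.3638,[(.029,z)]))
print(delta([.427,-.2065,.0630],-1.534))
E
```

```text
[ 0.4268664  -0.20650501  0.23577216] [-3.14113515e+00  1.12785888e-04 -1.53513394e+00] 40.4667
next (array([58.0646,  0.4272, -0.2065]), array([0.0004, 0.0004])) (array([62.7537,  0.4316, -0.2096]), array([0.0003, 0.0005]))
far (array([72.9504,  0.667 , -0.1993]), array([0.0006, 0.0002]))
seated (array([72.8811,  0.5159,  0.363 ]), array([0.0004, 0.0004])) (array([66.251 ,  0.5145,  0.3609]), array([0.0006, 0.0003]))
(array([7.000e-04, 1.000e-04, 1.727e-01]), array([-0.0003,  0.0001,  0.0007]), array([-0.12,  0.11, -0.12, -0.  , -1.34,  0.16]))
```

Call:
{"op": "send_rows", "data": {"dp": [[0,0,0.01],[0,0,0.03],[0,0,0.055],[0,0,0.08],[0,0,0.105],[0,0,0.128],[0,0,0.147],[0,0,0.16],[0,0,0.168],[0,0,0.172]], "turn": [[0,0,0],[0,0,0],[0,0,0],[0,0,0],[0,0,0],[0,0,0],[0,0,0],[0,0,0],[0,0,0],[0,0,0]], "claw": [0.085,0.085,0.085,0.085,0.085,0.085,0.085,0.085,0.085,0.085], "grip_force": 40}}

```text
clock: 41.45
ee_pos: [0.4265, -0.206, 0.0626]
ee_rot: [3.14, 0.0, -1.533]
force: [-0.1, 0.8, -0.2]
width: 0.995
finger_force: 0.0
```

Call:
{"op": "send_rows", "data": {"dp": [[0,0,0],[0,0,0],[0,0,0],[0,0,0],[0,0,0],[0,0,0],[0,0,0],[0,0,0],[0,0,0],[0,0,0]], "turn": [[0,0,0],[0,0,0],[0,0,0],[0,0,0],[0,0,0],[0,0,0],[0,0,0],[0,0,0],[0,0,0],[0,0,0]], "claw": [0.075,0.068,0.063,0.058,0.054,0.05,0.05,0.05,0.05,0.05]}}

```text
clock: 42.28
ee_pos: [0.4276, -0.2068, 0.0649]
ee_rot: [-3.139, -0.001, -1.534]
force: [-1.6, 1.7, 5.2]
width: 0.696
finger_force: 42.3
```

Call:
{"op": "send_rows", "data": {"dp": [[0,0,-0.005],[0,0,-0.02],[0,0,-0.045],[0,0,-0.075],[0,0,-0.105],[0,0,-0.13],[0,0,-0.15],[0,0,-0.165],[0,0,-0.17],[0,0,-0.17]], "turn": [[0,0,0],[0,0,0],[0,0,0],[0,0,0],[0,0,0],[0,0,0],[0,0,0],[0,0,0],[0,0,0],[0,0,0]], "claw": [0.05,0.05,0.05,0.05,0.05,0.05,0.05,0.05,0.05,0.05], "grip_force": 60}}

```text
clock: 43.12
ee_pos: [0.4273, -0.2067, 0.2348]
ee_rot: [-3.139, -0.0, -1.534]
force: [0.7, 0.0, -1.3]
width: 0.681
finger_force: 64.6
```

```bash
python3 - <<'E'
from h import *
from cell import readout
s=readout.state();print(s["ee_pos"],s["width"],s["finger_force"],s["force"])
print(delta([.5163,.3635,.235],-1.534))
E
```

```text
[ 0.42725562 -0.20669746  0.23481362] 0.6814926445276331 64.55604404211044 [ 0.66899828  0.01599527 -1.31548343]
(array([-5.666e-01, -1.097e-01, -1.000e-04]), array([-0.0029, -0.0005, -0.0004]), array([-0.12,  0.11, -0.12,  0.  , -1.33,  0.16]))
```

Call:
{"op": "send_rows", "data": {"dp": [[-0.012,-0.002,0],[-0.038,-0.007,0],[-0.07,-0.014,0],[-0.105,-0.02,0],[-0.14,-0.027,0],[-0.175,-0.034,0],[-0.21,-0.041,0],[-0.245,-0.047,0],[-0.28,-0.054,0],[-0.315,-0.061,0]], "turn": [[0,0,0],[0,0,0],[0,0,0],[0,0,0],[0,0,0],[0,0,0],[0,0,0],[0,0,0],[0,0,0],[0,0,0]], "claw": [0.05,0.05,0.05,0.05,0.05,0.05,0.05,0.05,0.05,0.05]}}

```text
clock: 43.95
ee_pos: [0.4754, 0.112, 0.232]
ee_rot: [3.139, -0.001, -1.534]
force: [0.8, -0.2, -1.9]
width: 0.682
finger_force: 64.6
```

Call:
{"op": "send_rows", "data": {"dp": [[-0.035,-0.007,0],[-0.07,-0.014,0],[-0.105,-0.02,0],[-0.14,-0.027,0],[-0.17,-0.033,0],[-0.2,-0.039,0],[-0.225,-0.044,0],[-0.243,-0.047,0],[-0.2516,-0.0487,0],[-0.2516,-0.0487,0]], "turn": [[0,0,0],[0,0,0],[0,0,0],[0,0,0],[0,0,0],[0,0,0],[0,0,0],[0,0,0],[0,0,0],[0,0,0]], "claw": [0.05,0.05,0.05,0.05,0.05,0.05,0.05,0.05,0.05,0.05]}}

```text
clock: 44.78
ee_pos: [0.5152, 0.3649, 0.2309]
ee_rot: [3.139, -0.002, -1.533]
force: [-0.7, -1.0, -0.7]
width: 0.683
finger_force: 64.5
```

```bash
python3 - <<'E'
from h import *
from cell import readout
s=readout.state();print(s["ee_pos"],s["width"],s["finger_force"],s["force"])
d=shot("wrist","w12");x,y,z=s["ee_pos"]
print(ringfit(d,x,y,[(.029,z-.0649+.068-.0027)]),delta([.5163,.3635,.2],-1.534))
E
```

```text
[0.51518304 0.36486421 0.23092492] 0.6831125318965263 64.54367592930794 [-0.66915566 -0.9894503  -0.69791282]
(array([61.1382,  0.5146,  0.3658]), array([0.0004, 0.0004])) (array([ 0.0002, -0.0011,  0.0316]), array([ 0.0024, -0.002 ,  0.0003]), array([ 0.86,  0.43,  0.29, -0.  , -1.44, -0.82]))
```

Call:
{"op": "send_rows", "data": {"dp": [[0,0,0.005],[0,0,0.015],[0,0,0.027],[0,0,0.038],[0,0,0.048],[0,0,0.058],[0,0,0.068],[0,0,0.076],[0,0,0.083],[0,0,0.088]], "turn": [[0,0,0],[0,0,0],[0,0,0],[0,0,0],[0,0,0],[0,0,0],[0,0,0],[0,0,0],[0,0,0],[0,0,0]], "claw": [0.05,0.05,0.05,0.05,0.05,0.05,0.05,0.05,0.05,0.05]}}

```text
clock: 45.67
ee_pos: [0.5156, 0.3634, 0.1445]
ee_rot: [3.141, -0.0, -1.534]
force: [0.4, 0.5, -1.2]
width: 0.684
finger_force: 64.6
```

Call:
{"op": "send_rows", "data": {"dp": [[0,0,0.001],[0,0,0.002],[0,0,0.003],[0,0,0.004],[0,0,0.005],[0,0,0.006],[0,0,0.007],[0,0,0.0075],[0,0,0.0075],[0,0,0.0075]], "turn": [[0,0,0],[0,0,0],[0,0,0],[0,0,0],[0,0,0],[0,0,0],[0,0,0],[0,0,0],[0,0,0],[0,0,0]], "claw": [0.05,0.05,0.05,0.05,0.05,0.05,0.05,0.05,0.05,0.05]}}

```text
clock: 46.5
ee_pos: [0.5159, 0.3637, 0.1391]
ee_rot: [-3.141, 0.001, -1.534]
force: [-2.4, 0.5, 5.6]
width: 0.68
finger_force: 65.2
```

Call:
{"op": "send_rows", "data": {"dp": [[0,0,-0.001],[0,0,-0.001],[0,0,-0.001],[0,0,-0.001],[0,0,-0.001],[0,0,-0.01],[0,0,-0.03],[0,0,-0.055],[0,0,-0.085],[0,0,-0.11]], "turn": [[0,0,0],[0,0,0],[0,0,0],[0,0,0],[0,0,0],[0,0,0],[0,0,0],[0,0,0],[0,0,0],[0,0,0]], "claw": [0.065,0.075,0.085,0.085,0.085,0.085,0.085,0.085,0.085,0.085]}}

```text
clock: 47.33
ee_pos: [0.516, 0.3635, 0.2507]
ee_rot: [-3.14, 0.001, -1.534]
force: [0.7, 0.4, 0.7]
width: 0.996
finger_force: 0.0
```

Call:
{"op": "send_rows", "data": {"dp": [[0.02,-0.004,0],[0.055,-0.012,0],[0.093,-0.021,0],[0.131,-0.03,0],[0.169,-0.038,0],[0.207,-0.047,0],[0.245,-0.056,0],[0.283,-0.065,0],[0.321,-0.073,0],[0.359,-0.082,0]], "turn": [[0,0,0],[0,0,0],[0,0,0],[0,0,0],[0,0,0],[0,0,0],[0,0,0],[0,0,0],[0,0,0],[0,0,0]], "claw": [0.085,0.085,0.085,0.085,0.085,0.085,0.085,0.085,0.085,0.085]}}

```text
clock: 48.17
ee_pos: [0.611, 0.0058, 0.249]
ee_rot: [-3.141, 0.0, -1.534]
force: [0.8, 0.4, 0.7]
width: 0.993
finger_force: 0.0
```

Call:
{"op": "send_rows", "data": {"dp": [[0.038,-0.009,0],[0.076,-0.018,0],[0.11,-0.025,0],[0.14,-0.032,0],[0.165,-0.038,0],[0.185,-0.042,0],[0.2,-0.046,0],[0.2084,-0.0478,0],[0.2084,-0.0478,0],[0.2084,-0.0478,0]], "turn": [[0,0,0],[0,0,0],[0,0,0],[0,0,0],[0,0,0],[0,0,0],[0,0,0],[0,0,0],[0,0,0],[0,0,0]], "claw": [0.085,0.085,0.085,0.085,0.085,0.085,0.085,0.085,0.085,0.085]}}

```text
clock: 49.0
ee_pos: [0.6661, -0.1985, 0.2481]
ee_rot: [-3.141, 0.0, -1.535]
force: [-0.0, 0.4, 0.2]
width: 0.993
finger_force: 0.0
```

```bash
python3 - <<'E'
from h import *
from cell import readout
s=readout.state();print(s["ee_pos"],s["ee_rot"],s["clock"])
d=shot("wrist","w13");e=shot("side","s13")
print("next",ringfit(d,.6665,-.1985,[(.029,.0653)]))
print("stack",ringfit(e,.5163,.3635,[(.029,.142)]))
print(delta([.6668,-.1985,.0630],-1.534))
E
```

```text
[ 0.66614477 -0.1984903   0.24808887] [-3.14149067e+00  2.26088134e-04 -1.53478100e+00] 49.0
next (array([56.598 ,  0.6659, -0.1981]), array([0.0004, 0.0004]))
stack (array([72.3849,  0.5164,  0.3629]), array([0.0004, 0.0004]))
(array([ 0.0009, -0.0005,  0.1854]), array([-0.0005,  0.0002,  0.0006]), array([-0.06,  0.56,  0.55, -0.  , -1.56,  0.1 ]))
```

Aligned, and the stack is straight at (0.516, 0.363). Grasping the third cup.

Call:
{"op": "send_rows", "data": {"dp": [[0,0,0.01],[0,0,0.03],[0,0,0.055],[0,0,0.08],[0,0,0.105],[0,0,0.13],[0,0,0.152],[0,0,0.168],[0,0,0.18],[0,0,0.185]], "turn": [[0,0,0],[0,0,0],[0,0,0],[0,0,0],[0,0,0],[0,0,0],[0,0,0],[0,0,0],[0,0,0],[0,0,0]], "claw": [0.085,0.085,0.085,0.085,0.085,0.085,0.085,0.085,0.085,0.085], "grip_force": 40}}

```text
clock: 49.93
ee_pos: [0.6649, -0.1977, 0.0605]
ee_rot: [3.138, 0.001, -1.534]
force: [0.1, 0.5, -0.6]
width: 0.995
finger_force: 0.0
```

Call:
{"op": "send_rows", "data": {"dp": [[0,0,0],[0,0,0],[0,0,0],[0,0,0],[0,0,0],[0,0,0],[0,0,0],[0,0,0],[0,0,0],[0,0,0]], "turn": [[0,0,0],[0,0,0],[0,0,0],[0,0,0],[0,0,0],[0,0,0],[0,0,0],[0,0,0],[0,0,0],[0,0,0]], "claw": [0.075,0.068,0.063,0.058,0.054,0.05,0.05,0.05,0.05,0.05]}}

```text
clock: 50.77
ee_pos: [0.667, -0.199, 0.065]
ee_rot: [-3.139, -0.001, -1.534]
force: [-1.5, 0.5, 5.5]
width: 0.686
finger_force: 41.8
```

Call:
{"op": "send_rows", "data": {"dp": [[0,0,-0.005],[0,0,-0.02],[0,0,-0.045],[0,0,-0.075],[0,0,-0.105],[0,0,-0.135],[0,0,-0.16],[0,0,-0.18],[0,0,-0.19],[0,0,-0.19]], "turn": [[0,0,0],[0,0,0],[0,0,0],[0,0,0],[0,0,0],[0,0,0],[0,0,0],[0,0,0],[0,0,0],[0,0,0]], "claw": [0.05,0.05,0.05,0.05,0.05,0.05,0.05,0.05,0.05,0.05], "grip_force": 60}}

```text
clock: 51.6
ee_pos: [0.6669, -0.199, 0.2557]
ee_rot: [-3.137, -0.001, -1.535]
force: [0.1, 0.0, -1.3]
width: 0.672
finger_force: 64.3
```

```bash
python3 - <<'E'
from h import *
from cell import readout
s=readout.state();print(s["ee_pos"],s["width"],s["finger_force"],s["force"])
print(delta([.5163,.3635,.255],-1.534))
E
```

```text
[ 0.66694851 -0.19896408  0.2557183 ] 0.6722635098498404 64.34243448078632 [ 0.11988833  0.01063637 -1.2824294 ]
(array([-5.676e-01,  1.301e-01, -4.000e-04]), array([-0.0047, -0.0009, -0.0005]), array([-0.07,  0.56,  0.57,  0.  , -1.57,  0.1 ]))
```

Call:
{"op": "send_rows", "data": {"dp": [[-0.012,0.003,0],[-0.038,0.009,0],[-0.07,0.016,0],[-0.105,0.024,0],[-0.14,0.032,0],[-0.175,0.04,0],[-0.21,0.048,0],[-0.245,0.056,0],[-0.28,0.064,0],[-0.315,0.072,0]], "turn": [[0,0,0],[0,0,0],[0,0,0],[0,0,0],[0,0,0],[0,0,0],[0,0,0],[0,0,0],[0,0,0],[0,0,0]], "claw": [0.05,0.05,0.05,0.05,0.05,0.05,0.05,0.05,0.05,0.05]}}

```text
clock: 52.43
ee_pos: [0.5812, 0.115, 0.2508]
ee_rot: [3.138, -0.0, -1.535]
force: [-0.0, 0.1, -1.0]
width: 0.673
finger_force: 64.4
```

Call:
{"op": "send_rows", "data": {"dp": [[-0.035,0.008,0],[-0.07,0.016,0],[-0.105,0.024,0],[-0.14,0.032,0],[-0.17,0.039,0],[-0.2,0.046,0],[-0.225,0.052,0],[-0.245,0.056,0],[-0.2526,0.0581,0],[-0.2526,0.0581,0]], "turn": [[0,0,0],[0,0,0],[0,0,0],[0,0,0],[0,0,0],[0,0,0],[0,0,0],[0,0,0],[0,0,0],[0,0,0]], "claw": [0.05,0.05,0.05,0.05,0.05,0.05,0.05,0.05,0.05,0.05]}}

```text
clock: 53.27
ee_pos: [0.5142, 0.3651, 0.2505]
ee_rot: [3.138, -0.002, -1.532]
force: [-0.3, -0.6, -1.1]
width: 0.677
finger_force: 64.3
```

Call:
{"op": "send_rows", "data": {"dp": [[0,0,0],[0,0,0],[0,0,0],[0,0,0],[0,0,0],[0,0,0],[0,0,0.002],[0,0,0.006],[0,0,0.01],[0,0,0.01]], "turn": [[0,0,0],[0,0,0],[0,0,0],[0,0,0],[0,0,0],[0,0,0],[0,0,0],[0,0,0],[0,0,0],[0,0,0]], "claw": [0.05,0.05,0.05,0.05,0.05,0.05,0.05,0.05,0.05,0.05]}}

```text
clock: 54.1
ee_pos: [0.515, 0.3635, 0.2415]
ee_rot: [3.14, -0.001, -1.534]
force: [-0.2, -0.1, -2.2]
width: 0.676
finger_force: 64.4
```

```bash
python3 - <<'E'
from h import *
from cell import readout
s=readout.state();print(s["ee_pos"],s["width"],s["finger_force"],s["force"])
d=shot("wrist","w14");e=shot("side","s14");x,y,z=s["ee_pos"]
print(ringfit(d,x,y,[(.029,z-.065+.068-.0027)]),"stack",ringfit(e,.5163,.3635,[(.029,.142)]),delta([.5163,.3635,.176],-1.534))
E
```

```text
[0.51501184 0.36352458 0.24152281] 0.6764317049336901 64.35131952166557 [-0.17287763 -0.08493444 -2.21443202]
(array([60.1965,  0.5144,  0.365 ]), array([0.0004, 0.0004])) stack (array([52.7998,  0.5169,  0.3624]), array([0.0004, 0.0004])) (array([ 0.0002, -0.001 ,  0.0665]), array([ 0.0006, -0.0007, -0.0003]), array([ 0.86,  0.42,  0.31,  0.  , -1.46, -0.83]))
```

Call:
{"op": "send_rows", "data": {"dp": [[0,-0.0008,0.004],[0,-0.0008,0.011],[0,-0.0008,0.019],[0,-0.0008,0.027],[0,-0.0008,0.035],[0,-0.0008,0.043],[0,-0.0008,0.05],[0,-0.0008,0.056],[0,-0.0008,0.061],[0,-0.0008,0.064]], "turn": [[0,0,0],[0,0,0],[0,0,0],[0,0,0],[0,0,0],[0,0,0],[0,0,0],[0,0,0],[0,0,0],[0,0,0]], "claw": [0.05,0.05,0.05,0.05,0.05,0.05,0.05,0.05,0.05,0.05]}}

```text
clock: 55.03
ee_pos: [0.5161, 0.3637, 0.1781]
ee_rot: [3.141, -0.001, -1.534]
force: [0.6, -1.3, -2.6]
width: 0.681
finger_force: 64.4
```

Call:
{"op": "send_rows", "data": {"dp": [[0,0,0.001],[0,0,0.002],[0,0,0.003],[0,0,0.004],[0,0,0.005],[0,0,0.006],[0,0,0.007],[0,0,0.008],[0,0,0.008],[0,0,0.008]], "turn": [[0,0,0],[0,0,0],[0,0,0],[0,0,0],[0,0,0],[0,0,0],[0,0,0],[0,0,0],[0,0,0],[0,0,0]], "claw": [0.05,0.05,0.05,0.05,0.05,0.05,0.05,0.05,0.05,0.05]}}

```text
clock: 55.87
ee_pos: [0.5164, 0.3639, 0.1713]
ee_rot: [-3.141, 0.0, -1.534]
force: [0.1, -0.7, 1.5]
width: 0.677
finger_force: 64.4
```

Call:
{"op": "send_rows", "data": {"dp": [[0,0,0.0007],[0,0,0.0007],[0,0,0.0007],[0,0,0.0005],[0,0,0],[0,0,0],[0,0,-0.005],[0,0,-0.02],[0,0,-0.045],[0,0,-0.075]], "turn": [[0,0,0],[0,0,0],[0,0,0],[0,0,0],[0,0,0],[0,0,0],[0,0,0],[0,0,0],[0,0,0],[0,0,0]], "claw": [0.05,0.05,0.065,0.075,0.085,0.085,0.085,0.085,0.085,0.085]}}

```text
clock: 56.7
ee_pos: [0.5155, 0.3632, 0.2454]
ee_rot: [3.139, -0.003, -1.534]
force: [0.3, 1.3, 0.4]
width: 0.994
finger_force: 0.0
```

Call:
{"op": "send_rows", "data": {"dp": [[0,0,-0.03],[0.01,0,-0.05],[0.03,0,-0.06],[0.06,0,-0.06],[0.1,0,-0.06],[0.14,0,-0.06],[0.18,0,-0.06],[0.21,0,-0.06],[0.23,0,-0.06],[0.24,0,-0.06]], "turn": [[0,0,0],[0,0,0],[0,0,0],[0,0,0],[0,0,0],[0,0,0],[0,0,0],[0,0,0],[0,0,0],[0,0,0]], "claw": [0.085,0.085,0.085,0.085,0.085,0.085,0.085,0.085,0.085,0.085]}}

```text
clock: 57.53
ee_pos: [0.5244, 0.1206, 0.3062]
ee_rot: [3.142, -0.0, -1.537]
force: [-0.2, 0.6, 0.1]
width: 0.995
finger_force: 0.0
```

```bash
python3 - <<'E'
from h import *
e=shot("side","s15");t=shot("top","t15")
print([ringfit(e,.516,.3635,[(.029,z)])[0] for z in(.110,.142,.174)])
z=lambda f,x0,x1,y0,y1,S,a:cv2.resize(cv2.convertScaleAbs(f[y0:y1,x0:x1],alpha=a),S,interpolation=cv2.INTER_CUBIC)
cv2.imwrite("pics/c15.png",np.hstack([z(e["frame"],0,640,0,480,(480,360),1),z(t["frame"],90,440,170,370,(320,360),1.8)]))
E
```

```text
[array([50.8573,  0.5161,  0.3636]), array([63.3911,  0.5162,  0.363 ]), array([74.2917,  0.5169,  0.3634])]
```

View pics/c15.png

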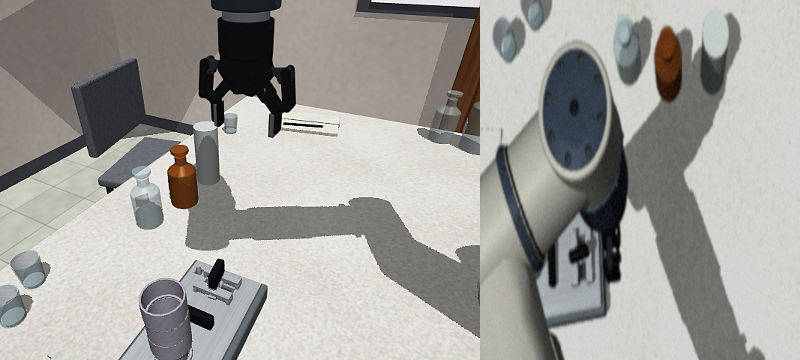

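The stack of three stands straight on the seat at crop (165,320), the knob is turned across at (215,272), and the bottles and flask are untouched. Handing in.

```bash
python3 -c "
from cell import workorder
print(workorder.close_job())"
```

```text
the job is handed in; nothing more can be done
None
```

The job is handed in at about 58 s on the robot's clock: the plate is flush and locked, the three cups present are nested in one straight stack on the seat, and the bottles and flask were left alone; no verdict was returned.

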